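Pack the hex keys and wall anchors back into the sliding-door case

TASK

Pack up the red case: first take the level off it and lay it flat on its side, lengthwise, on the grey felt pad, then slide the case's clear door fully open, put every loose hex key in the compartment on the robot's right (where the small keys are clipped) and every loose wall anchor in the one on the left, and slide the door fully shut again. The door is thin brittle plastic and the nylon anchors are hollow, so work both gently: grip them with no more than about 12 N and do not force the door against its stops. Leave everything else on the stool where it is.

Things in the scene. Friction and masses are not known exactly. Their poses are not given: they have to be found in the camera images.
- case: Red plastic case fixed on the stool, 340 (x) x 200 (y) x 55 mm high; origin: centre of its underside; x points away from the robot, y left. The half towards the robot is a well (150 x 184 mm, 43 mm deep) split by a 4 mm wall along x into two compartments; the far half is a solid deck 46 mm high, over which the door slides. Side rails along x, 10 mm wide, top at 55 mm, guide the door.
- door (a joint): Opening of the clear door, m: 0 = fully shut, 0.152 = fully open. It slides along the case's +x, away from the robot. Plate 160 x 176 x 3 mm, top 50.5 mm above the stool, friction about 1.2 N; stays where left. Brittle: it cracks if the total load on it (both fingers' grip added, plus any push) passes 45 N; a 12 N grip and a gentle push are safe.
- door_grip (a point): Top centre of the door's black finger rib, which runs across the door (along the case's y): 70 mm long, 12 mm thick along the sliding direction, standing 19.5 mm over the plate (top 70 mm above the stool). Moves with the door; shut, it is at x = -26 mm in the case's frame.
- key_bay (a point): Centre of the floor (4 mm above the stool) of the hex-key compartment, on the robot's right of the case (-y). Axes as the case. Free space 150 mm along x, 84 mm along y; outer walls up to 46 mm above the stool, middle wall to 44 mm. Small keys are clipped along its outer wall.
- anchor_bay (a point): Centre of the floor (4 mm above the stool) of the wall-anchor compartment, on the robot's left (+y). Axes as the case. Free space 150 mm along x, 78 mm along y; walls as above. Two anchors are clipped along its outer wall.
- pad: Grey felt pad fixed on the stool, 280 (its x) x 110 (its y) x 4 mm; origin at the centre of its underside. The level goes here, lengthwise along x.
- level: Aluminium torpedo level lying on its side, 230 (x) x 42 (y) x 22 mm high, about 0.28 kg; origin at the centre of its underside. At the start it lies crosswise over the rails of the case's deck, in the way of the door's rib.
- key_10: Steel hex key (10 mm across, so 10 mm high lying flat), L-shaped: long arm 112 mm along its x, short arm 40 mm to its +y at the +x end. Origin on the underside of the long arm at the balance point, which is 12 mm from the arm's middle towards the short arm: the place to grip. Belongs in the key compartment. May be absent.
- key_9: Steel hex key (9 mm across, so 9 mm high lying flat), L-shaped: long arm 106 mm along its x, short arm 38 mm to its +y at the +x end. Origin on the underside of the long arm at the balance point, which is 12 mm from the arm's middle towards the short arm: the place to grip. Belongs in the key compartment. May be absent.
- key_8: Steel hex key (8 mm across, so 8 mm high lying flat), L-shaped: long arm 100 mm along its x, short arm 36 mm to its +y at the +x end. Origin on the underside of the long arm at the balance point, which is 12 mm from the arm's middle towards the short arm: the place to grip. Belongs in the key compartment. May be absent.
- anchor_1: Grey hollow nylon wall anchor lying along its x, 60 mm long, 12 mm wide and high, 12 g, does not roll; origin at the centre of its underside. It is crushed if the total finger load on it (both fingers added) passes 45 N; a 12 N grip is safe. Belongs in the anchor compartment. May be absent.
- anchor_2: Grey hollow nylon wall anchor lying along its x, 60 mm long, 12 mm wide and high, 12 g, does not roll; origin at the centre of its underside. It is crushed if the total finger load on it (both fingers added) passes 45 N; a 12 N grip is safe. Belongs in the anchor compartment. May be absent.
- anchor_3: Grey hollow nylon wall anchor lying along its x, 60 mm long, 12 mm wide and high, 12 g, does not roll; origin at the centre of its underside. It is crushed if the total finger load on it (both fingers added) passes 45 N; a 12 N grip is safe. Belongs in the anchor compartment. May be absent.
- doorknob: Wooden doorknob standing on its foot, 56 mm across, 57 mm high; bystander.
- rosette: Brass doorknob rosette ring, 52 mm across, 8 mm high; bystander.
- screwdriver: Screwdriver lying at the back; bystander.
- tape: Yellow tape measure, 66 x 40 x 60 mm high; bystander.
- jar: Glass screw jar, 60 mm across, 70 mm high; bystander.
- hinge: Open brass butt hinge, 76 x 63 mm, lying flat; bystander.
Things that resemble listed ones, but are neither listed nor needed, are in the scene too. Leave any orange look-alike of the key_10 alone.

How it is judged:
By the outcome, as a careful person would: the job done as asked, in the order asked, and still so for the second after the job is handed in, with the robot touching nothing.
Of key_10, key_9, key_8, anchor_1, anchor_2, anchor_3 only 4 to 6 are there at a start; the rules pass over those that are not, and their reading is None.
At some moment in a run one of key_10, key_9, key_8, anchor_1, anchor_2, anchor_3 may be knocked a few centimetres aside while the robot is not near it.
It also fails if it takes over 210 s, if anything falls off the work surface, if the arm or the gripper's body presses on something with over 40 N, if the wrist force passes 120 N, or if a joint passes its speed limit or range.

ROBOT

A 6-joint arm with a two-finger parallel gripper is mounted at the origin on the work surface. World frame = base frame: x ahead of the robot, y to its left, z up, the work surface at z = 0. Lengths are in m, angles in rad, forces in N, time in s.
With the tool pointing down it reaches from about 0.3 to 0.775 m from the base axis. Payload 14.6 kg.
Tool frame: the origin (TCP) lies on the centre line of the jaws, within the pads' length; the fingertips stand 17 mm ahead of it and the grasp point (between the pads) lies 2 mm behind it; z points along the fingers, y is the line along which they close (so a half turn about z gives the same grasp; the last joint's range is limited). The gripper opens to 94 mm and grips with 3 to 60 N. Pads are 16 mm wide; open, the fingers measure 119 mm over their backs; the gripper's body (75 mm by 177 mm) begins 78 mm behind the grasp point.
Start: joints at [-1.325, 0.3, 1.521, -0, 1.321, -0.067], TCP at [0.169, -0.523, 0.222] pointing down, gripper open.
Joint ranges: [-3.03, 3.03], [-0.79, 2.21], [0.23, 2.52], [-1.04, 4.18], [0, 3.07], [-2.55, 2.55]. Speed limits (rad/s): [2.22, 2.22, 2.57, 3.14, 3.14, 3.14].

INTERFACE

Orientations are given as [roll, pitch, yaw] about the fixed x, y, z axes, in that order (R = Rz(yaw) Ry(pitch) Rx(roll)).
In Python, from bench import robot gives the robot as it stands.
- The arm moves only by the shell command python3 -m handwheel 'ROWS' [FORCE]. ROWS is JSON, a list that holds one entry, the list of rows, each a list of 7 numbers: the turn, a rotation vector about the tool's x, y, z in degrees, then the shift along the tool's x, y, z in m, then the finger opening in m, from 0 to 0.094. In form: [[[ax, ay, az, x, y, z, fingers], ...]]. A call has 1 to 5 rows; each row is the pose to reach, as a shift and turn from the pose commanded when the call began, along the tool's axes at that moment; what a row does not reach only later rows make up. A row lasts 1/12 s, in which the tool goes at most 41.7 mm and 7.16 degrees, less where a joint would pass 70% of its speed; a pose out of reach is approached as far as the arm can. A call with a gripper value outside its range is refused whole. The fingers move at their own pace and stop on an object; FORCE is the grip in N (left out, the last holds). Time passes only in rows, so rows that repeat a pose let the fingers close. It gives the time, the measured TCP pose, the force, the opening and the grip force at its end, in the units of the state.
- robot.read_state(): the state, without advancing time (a new reading comes with each control period).
- robot.get_image(name): name is "side" or "top"; returns the picture (420x560x3 uint8, red, green, blue); there is no depth.
- robot.camera_info(name): a dict with "K" (3x3 intrinsics, pixels), "cam_to_world" (4x4, takes a point from camera to world coordinates). Camera axes: x right, y down, z forward; pixel columns grow to the right and rows downward; lengths in m; the calibration is good to about 2 mm. A picture is of the moment at which its call begins. camera_info takes no time and is no camera call.
- robot.finish_job(): hands the job in; it is judged then, once.
The state is a dict: "t": time; "joint_positions": joint angles; "joint_velocities": joint speeds; "tau": joint torques, N m; "tool_pos": TCP position; "ee_rot": TCP orientation; "contact_force": force on the tool from outside, world axes, zero at the start; "wrist_torque": the same for the moment, N m; "opening": finger opening in m; "finger_force": force on a finger pad.
Only numpy, scipy, OpenCV 4.12 (cv2) and the standard library are available. Lean on these libraries where they do the work, as an engineer would, in place of code of your own. Each camera call takes 0.05 s, during which the arm holds its last target. There are 200 camera calls.

## Working session

There is one attempt and no reset: what is moved stays moved. The work goes in short steps, Python scripts to look and compute and a shell command to move; the robot and the scene stay as the last step left them, time stands still between calls to the robot, and variables do not carry over. Pictures are saved under pics/ and viewed, at most 14 in all, crops included, and the job is handed in when it is done.

```bash
mkdir -p pics; ls; cat > h.py <<'E'
import numpy as np, cv2
from bench import robot
def snap(name,fn,crop=None,scale=1):
    im=robot.get_image(name)[:,:,::-1].copy()
    cv2.imwrite('pics/raw_'+fn,im)
    if crop: x0,y0,x1,y1=crop; im=im[y0:y1,x0:x1]
    if scale!=1: im=cv2.resize(im,None,fx=scale,fy=scale,interpolation=cv2.INTER_CUBIC)
    cv2.imwrite('pics/'+fn,im)
def p2w(name,u,v,z):
    c=robot.camera_info(name);T=np.array(c['cam_to_world']);K=np.array(c['K'])
    d=T[:3,:3]@np.linalg.solve(K,[u,v,1]);o=T[:3,3]
    return o+d*(z-o[2])/d[2]
def w2p(name,p):
    c=robot.camera_info(name);T=np.array(c['cam_to_world']);K=np.array(c['K'])
    q=K@(T[:3,:3].T@(np.array(p)-T[:3,3]));return q[:2]/q[2]
E
python3 - <<'E'
from h import *
snap('top','t0.png',scale=1.42);snap('side','s0.png',scale=1.42)
for n in('top','side'):print(robot.camera_info(n))
print(robot.read_state())
E
```

```text
pics
{'K': array([[405.48997143,   0.        , 273.26866531],
       [  0.        , 405.48997143, 214.47607091],
       [  0.        ,   0.        ,   1.        ]]), 'cam_to_world': array([[ 0.0070327 , -0.99280826,  0.11950857,  0.37315425],
       [-0.99993678, -0.00803065, -0.00787089, -0.00235258],
       [ 0.00877401, -0.11944566, -0.99280197,  1.21229303],
       [ 0.        ,  0.        ,  0.        ,  1.        ]])}
{'K': array([[391.3352514 ,   0.        , 275.48194884],
       [  0.        , 391.3352514 , 205.2046321 ],
       [  0.        ,   0.        ,   1.        ]]), 'cam_to_world': array([[ 0.97378985, -0.14813924,  0.1725923 ,  0.36511545],
       [-0.22716481, -0.59547766,  0.77058582, -0.69993668],
       [-0.01137914, -0.78959554, -0.61352212,  0.63245111],
       [ 0.        ,  0.        ,  0.        ,  1.        ]])}
{'t': 0.1, 'joint_positions': array([-1.32462354e+00,  3.00393006e-01,  1.52148988e+00,  6.16569600e-07,
        1.32073002e+00, -6.65819359e-02]), 'joint_velocities': array([ 0.00107429, -0.00077728, -0.00214724,  0.00236053,  0.00017902,
        0.0020637 ]), 'tau': array([ 4.39699750e-05, -5.32644546e+01, -3.53284585e+01,  7.09307310e-02,
        2.34470156e-02, -5.96425139e-05]), 'tool_pos': array([ 0.16917895, -0.52310874,  0.22196775]), 'ee_rot': array([-3.14057470e+00, -6.84759820e-05,  3.12754539e-01]), 'contact_force': array([ 0.49421162, -0.03976852,  0.59718318]), 'wrist_torque': array([ 0.01926964, -0.04028892,  0.00077893]), 'finger_force': 0.0, 'opening': 0.09388747487662938}
```

View pics/t0.png

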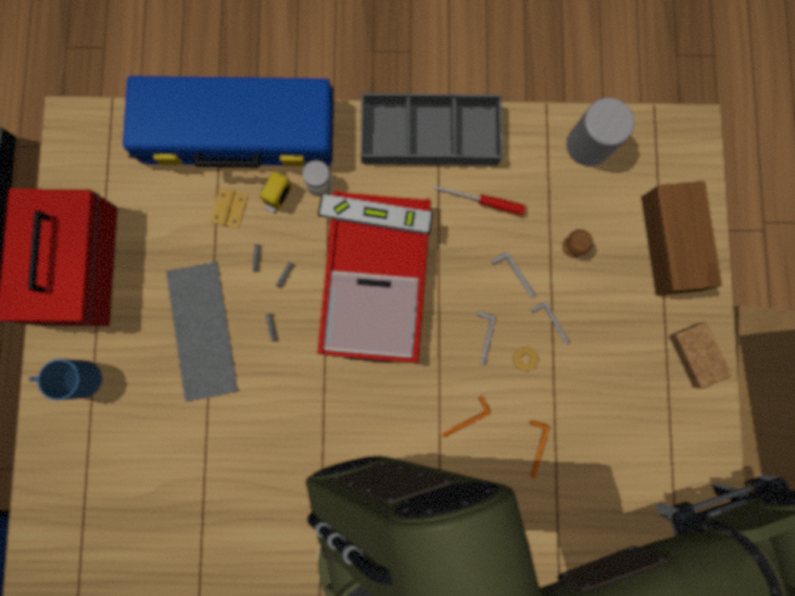

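View pics/s0.png

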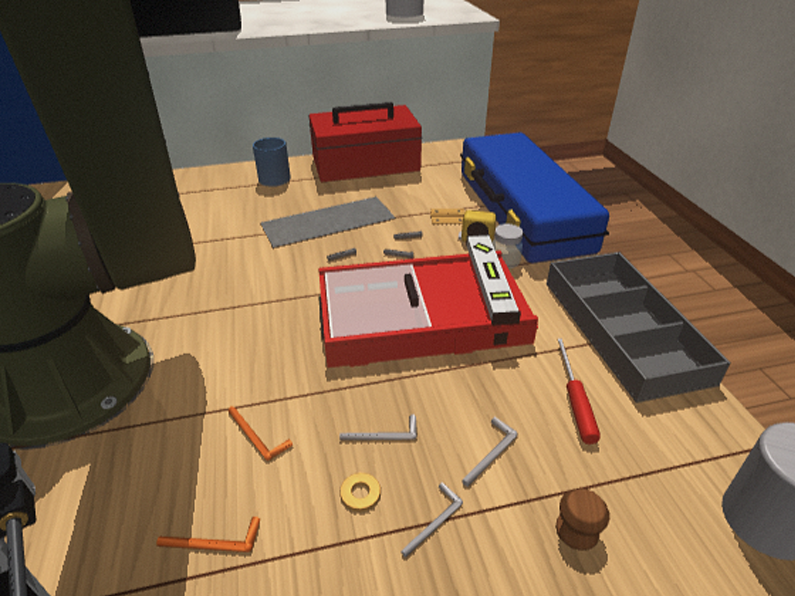

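The top view (1.42x) shows all six loose parts. The keys have corners near (505,255), (543,305) and (491,317), and the anchors are at (257,258), (286,274) and (272,327). The level's centre is (375,213), the pad's (202,331) and the door rib's (374,283). The two orange keys are decoys. Next I'll fit prism silhouettes to get poses.

```bash
cat > fit.py <<'E'
from h import *
from scipy.optimize import minimize
def box(x0,x1,y0,y1,z0,z1): return np.array([[x,y,z] for x in(x0,x1) for y in(y0,y1) for z in(z0,z1)])
def key(a,L,s,z0=0):
    # balance point is 12 mm from arm middle towards short arm
    xe=L/2-.012
    return [box(xe-L,xe,-a/2,a/2,z0,z0+a),box(xe-a,xe,-a/2,s-a/2,z0,z0+a)]
S=4
def render(cam,parts,p,roi):
    u0,v0,u1,v1=roi;m=np.zeros(((v1-v0)*S,(u1-u0)*S),np.uint8)
    c,s=np.cos(p[2]),np.sin(p[2])
    for b in parts:
        w=np.c_[p[0]+c*b[:,0]-s*b[:,1],p[1]+s*b[:,0]+c*b[:,1],b[:,2]]
        q=np.array([w2p(cam,i) for i in w]);q=((q-[u0,v0]+.5)*S-.5)
        cv2.fillConvexPoly(m,cv2.convexHull(np.round(q*16).astype(np.int32)),255,shift=4)
    m=cv2.resize(m,None,fx=1/S,fy=1/S,interpolation=cv2.INTER_AREA)/255.
    return cv2.GaussianBlur(m,(0,0),.8)
def fit(cam,parts,p0,w,pad=8):
    """w: soft mask image (0..1). returns pose, normalised residual"""
    p0=np.array(p0,float);c=w2p(cam,[p0[0],p0[1],0])
    r=55
    roi=[max(0,int(c[0]-r)),max(0,int(c[1]-r)),min(560,int(c[0]+r)),min(420,int(c[1]+r))]
    W=w[roi[1]:roi[3],roi[0]:roi[2]]
    near=cv2.dilate((render(cam,parts,p0,roi)>.1).astype(np.uint8),np.ones((2*pad+1,)*2))
    W=W*near
    def cost(p):return ((render(cam,parts,p,roi)-W)**2).sum()/W.sum()
    best=None
    for d in(-.2,0,.2):
        q=p0+[0,0,d]
        r_=minimize(cost,q,method='Nelder-Mead',options=dict(initial_simplex=[q,q+[.006,0,0],q+[0,.006,0],q+[0,0,.12]],xatol=2e-4,fatol=1e-5))
        if best is None or r_.fun<best.fun:best=r_
    return best.x,best.fun
def graymask(im):
    hsv=cv2.cvtColor(im,cv2.COLOR_BGR2HSV).astype(float)
    return np.clip((105-hsv[:,:,1])/65,0,1)
E
python3 - <<'E'
from fit import *
im=cv2.imread('pics/raw_t0.png');hsv=cv2.cvtColor(im,cv2.COLOR_BGR2HSV)
for u,v in[(181,181),(201,193),(191,230),(343,240),(365,190),(340,260),(390,225),(142,233)]:print(hsv[v,u],end=' ')
w=graymask(im);K={'10':(.010,.112,.040),'9':(.009,.106,.038),'8':(.008,.100,.036)}
def W(u,v,z):return p2w('top',u/1.42,v/1.42,z)[:2]
print()
for c,e in[((505,255),(534,296)),((543,305),(568,343)),((491,317),(486,363))]:
    a,b=W(*c,.005),W(*e,.005);d=a-b;yaw=np.arctan2(d[1],d[0]);mid=(a+b)/2+.012*d/np.linalg.norm(d)
    for k,v in K.items():
        p,f=fit('top',key(*v),[*mid,yaw],w);print(k,p.round(4),round(f,4),'len',np.linalg.norm(d).round(3))
for c,e in[((258,246),(256,270)),((291,264),(280,285)),((269,315),(275,340))]:
    a,b=W(*c,.006),W(*e,.006);d=a-b
    p,f=fit('top',[box(-.03,.03,-.006,.006,0,.012)],[*((a+b)/2),np.arctan2(d[1],d[0])],w);print('anchor',p.round(4),round(f,4))
# pad
a,b=W(192,265,.004),W(213,395,.004);d=a-b
print('pad',fit('top',[box(-.14,.14,-.055,.055,0,.004)],[*((a+b)/2),np.arctan2(d[1],d[0])],w))
print('case corners',[W(u,v,.055).round(4) for u,v in[(330,193),(431,198),(318,353),(421,360)]])
a,b=W(320,205,.077),W(431,222,.077);print('level',a,b,np.linalg.norm(a-b),'rib',W(357,282,.07),W(391,283,.07))
E
```

```text
[14 36 77] [23 26 79] [20 10 80] [ 10  18 126] [ 14  43 132] [ 18 117 148] [ 12  21 124] [90  3 93] Traceback (most recent call last):
  File "<stdin>", line 10, in <module>
  File "fit.py", line 30, in fit
    r_=minimize(cost,q,method='Nelder-Mead',options=dict(initial_simplex=[q,q+[.006,0,0],q+[0,.006,0],q+[0,0,.12]],xatol=2e-4,fatol=1e-5))
    res = _minimize_neldermead(fun, x0, args, callback, bounds=bounds,
                               **options)
    fxr = func(xr)
    fx = function(np.copy(x), *(wrapper_args + args))
  File "fit.py", line 26, in cost
    def cost(p):return ((render(cam,parts,p,roi)-W)**2).sum()/W.sum()
                         ~~~~~~^^^^^^^^^^^^^^^^^
  File "fit.py", line 14, in render
    q=np.array([w2p(cam,i) for i in w]);q=((q-[u0,v0]+.5)*S-.5)
                ~~~^^^^^^^
  File "h.py", line 14, in w2p
    c=robot.camera_info(name);T=np.array(c['cam_to_world']);K=np.array(c['K'])
ValueError: time passes only in moves, steps and waits
```

```bash
python3 -c "
import cv2
a=cv2.imread('pics/raw_t0.png')[125:265,210:320];b=cv2.resize(a,None,fx=4.2,fy=4.2,interpolation=cv2.INTER_CUBIC);cv2.imwrite('pics/c0.png',b)"
```

```text
(no output)
```

View pics/c0.png

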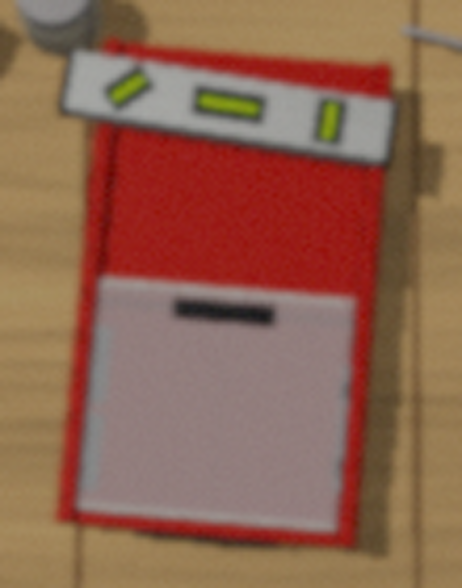

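The 4.2x crop (offset 210,125) shows the case's near rail corners at about (60,520) and (355,545), and its far right one at (391,65). The level's corners are at (75,50), (395,98), (388,163) and (62,113), and the rib runs from (175,308) to (273,317). I'll cache the calibration and run the fits.

```bash
python3 - <<'E'
import re
s=open('h.py').read()
s=s.replace("def snap","import functools\n@functools.lru_cache\ndef info(n):\n    c=robot.camera_info(n);return np.array(c['cam_to_world']),np.array(c['K'])\ndef snap")
s=s.replace("c=robot.camera_info(name);T=np.array(c['cam_to_world']);K=np.array(c['K'])","T,K=info(name)")
open('h.py','w').write(s)
E
cat > m0.py <<'E'
from fit import *
im=cv2.imread('pics/raw_t0.png');w=graymask(im)
hsv=cv2.cvtColor(im,cv2.COLOR_BGR2HSV).astype(float);K={'10':(.010,.112,.040),'9':(.009,.106,.038),'8':(.008,.100,.036)}
def W(u,v,z):return p2w('top',u/1.42,v/1.42,z)[:2]
for c,e in[((505,255),(534,296)),((543,305),(568,343)),((491,317),(486,363))]:
    a,b=W(*c,.005),W(*e,.005);d=a-b;yaw=np.arctan2(d[1],d[0]);mid=(a+b)/2+.012*d/np.linalg.norm(d)
    for k,v in K.items():
        p,f=fit('top',key(*v),[*mid,yaw],w);print(k,p.round(4),round(f,4),'len',np.linalg.norm(d).round(3))
for c,e in[((258,246),(256,270)),((291,264),(280,285)),((269,315),(275,340))]:
    a,b=W(*c,.006),W(*e,.006);d=a-b
    p,f=fit('top',[box(-.03,.03,-.006,.006,0,.012)],[*((a+b)/2),np.arctan2(d[1],d[0])],w);print('anchor',p.round(4),round(f,4))
a,b=W(192,265,.004),W(213,395,.004);d=a-b
print('pad',fit('top',[box(-.14,.14,-.055,.055,0,.004)],[*((a+b)/2),np.arctan2(d[1],d[0])],w))
# case: red or inside -> not wood
def C(u,v,z):return p2w('top',210+(u+.5)/4.2-.5,125+(v+.5)/4.2-.5,z)[:2]
q={n:C(*x,.055).round(4) for n,x in dict(FL=(105,40),FR=(391,65),NL=(60,520),NR=(355,545)).items()};print(q)
l=[C(*x,.077) for x in[(75,50),(395,98),(388,163),(62,113)]];print('level',np.mean(l,0),'sides',[np.linalg.norm(l[i]-l[i-1]).round(3) for i in range(4)],'dir',l[0]-l[1]+l[3]-l[2])
r=[C(*x,.07) for x in[(176,306),(272,314)]];print('rib',r,np.mean(r,0),np.linalg.norm(r[0]-r[1]))
redm=((hsv[:,:,1]>190)&((hsv[:,:,0]<6)|(hsv[:,:,0]>174)))|(w>.5)
m=redm.astype(float);m[:, :215]=0;m[:,308:]=0;m[:150]=0  # drop level, surroundings
n=cv2.connectedComponentsWithStats((m>0).astype(np.uint8));i=1+np.argmax(n[2][1:,4]);print(n[2][i]);m=(n[1]==i)*1.
# fit silhouette using rows >=165 only
def cost(p):
    R=render('top',[box(-.17,.17,-.1,.1,0,.055)],p,[200,120,320,270])
    return ((R-cv2.GaussianBlur(m,(0,0),.8)[120:270,200:320])[45:]**2).sum()
d=q['FR']-q['NR'];p0=np.r_[(q['FR']+q['NL'])/2,np.arctan2(d[1],d[0])]
r=minimize(cost,p0,method='Nelder-Mead',options=dict(initial_simplex=[p0,p0+[.005,0,0],p0+[0,.005,0],p0+[0,0,.03]]));print('case',p0,r.x,r.fun)
E
python3 m0.py
```

```text
10 [ 0.5971 -0.2834  0.5569] 0.209 len 0.107
9 [ 0.5984 -0.2825  0.5516] 0.1992 len 0.107
8 [ 0.601  -0.2812  0.5478] 0.2071 len 0.107
10 [ 0.4904 -0.3619  0.4864] 0.3033 len 0.095
9 [ 0.4932 -0.3595  0.5243] 0.1902 len 0.095
8 [ 0.4945 -0.359   0.5088] 0.1123 len 0.095
10 [ 0.4563 -0.2235 -0.237 ] 0.0756 len 0.097
9 [ 0.4591 -0.2241 -0.2299] 0.0276 len 0.097
8 [ 0.4609 -0.2247 -0.2336] 0.0418 len 0.097
anchor [ 0.6178  0.271  -0.0262] 0.2254
anchor [ 0.5819  0.209  -0.494 ] 0.2162
anchor [0.4696 0.2338 0.2229] 0.1772
pad (array([0.4617495 , 0.38105735, 0.19529251]), np.float64(0.006480692199031444))
{'FL': array([0.7496, 0.1039]), 'FR': array([ 0.7335, -0.0966]), 'NL': array([0.4141, 0.1281]), 'NR': array([ 0.3987, -0.0717])}
level [0.69676836 0.01560533] sides [np.float64(0.045), np.float64(0.222), np.float64(0.046), np.float64(0.225)] dir [0.06465635 0.44271981]
rib [array([0.55896318, 0.05091918]), array([ 0.55401871, -0.01427425])] [0.55649095 0.01832246] 0.06538065488713701
[ 228  191   66   60 3395]
case [ 0.5738      0.01575    -0.07423609] [ 0.58741731  0.02254951 -0.07115349] 2304.4886799313217
```

```bash
python3 - <<'E'
import cv2,numpy as np
a=cv2.imread('pics/raw_s0.png')[140:262,215:385];a=cv2.resize(a,None,fx=4.6,fy=4.6,interpolation=cv2.INTER_CUBIC)
cv2.imwrite('pics/c1.png',a)
from fit import *
t=cv2.imread('pics/raw_t0.png');F=5
def up(r):return cv2.resize(t[r[1]:r[3],r[0]:r[2]],None,fx=F,fy=F,interpolation=cv2.INTER_CUBIC)
r1=(165,165,225,265);r2=(325,170,420,265)
o=[]
K={'10':(.010,.112,.040),'9':(.009,.106,.038),'8':(.008,.100,.036)}
A=[box(-.03,.03,-.006,.006,0,.012)]
L=[(r1,A,[ 0.6178,0.271,-0.0262]),(r1,A,[0.5819,0.209,-0.494]),(r1,A,[0.4696,0.2338,0.2229]),(r2,key(*K['10']),[.5971,-.2834,.5569]),(r2,key(*K['8']),[.4945,-.359,.5088]),(r2,key(*K['9']),[.4591,-.2241,-.2299])]
for r in(r1,r2):
    im=up(r)
    for rr,parts,p in L:
        if rr!=r:continue
        for b in parts:
            c,s=np.cos(p[2]),np.sin(p[2]);q=[w2p('top',[p[0]+c*x-s*y,p[1]+s*x+c*y,z]) for x,y,z in b]
            q=((np.array(q)-r[:2]+.5)*F).astype(np.int32);cv2.polylines(im,[cv2.convexHull(q)],True,(0,255,0),1)
    o.append(im)
cv2.imwrite('pics/c2.png',np.hstack(o));print(np.hstack(o).shape,a.shape)
E
```

```text
Traceback (most recent call last):
ValueError: all the input array dimensions except for the concatenation axis must match exactly, but along dimension 0, the array at index 0 has size 500 and the array at index 1 has size 475
```

View pics/c1.png

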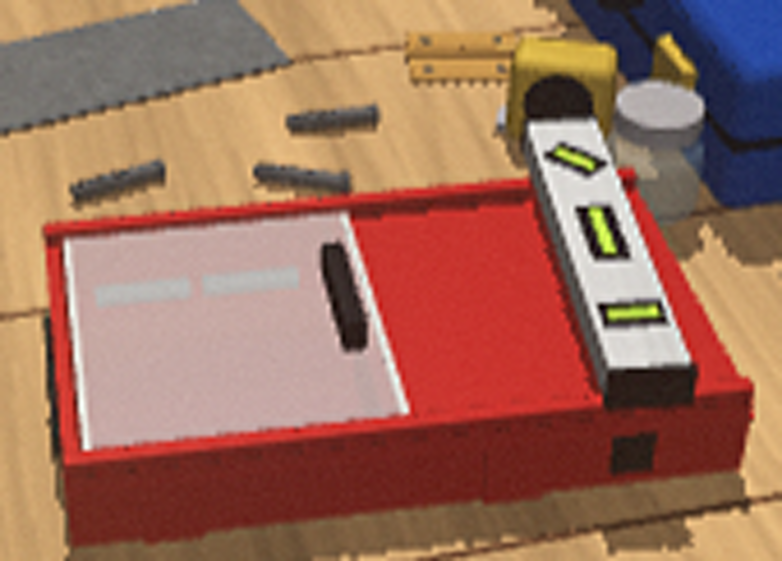

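The side crop (4.6x, offset 215,140) shows the case's rail corners at (45,228), (68,455), (751,388) and (632,172). The level's top corners are (530,123), (600,117), (607,372) and (693,366). The rib's top runs from (331,245) to (357,345), and the door looks shut. I'll solve jointly from both views.

```bash
python3 - <<'E'
from fit import *
from scipy.optimize import least_squares
s=lambda u,v:(215+(u+.5)/4.6-.5,140+(v+.5)/4.6-.5)
t=lambda u,v:(210+(u+.5)/4.2-.5,125+(v+.5)/4.2-.5)
def solve(name,pts,obs,p0):
    def res(p,cams=('top','side')):
        o=[]
        for cam in cams:
            for b,q in zip(pts,obs[cam]):
                if q is None: continue
                c,sn=np.cos(p[2]),np.sin(p[2]);o.append(w2p(cam,[p[0]+c*b[0]-sn*b[1],p[1]+sn*b[0]+c*b[1],b[2]])-q)
        return np.concatenate(o)
    for cams in(('top','side'),('top',),('side',)):
        r=least_squares(lambda p:res(p,cams),p0);print(name,cams,r.x.round(4),r.fun.round(1))
B=lambda x,y,z:[(x,y,z),(x,-y,z),(-x,y,z),(-x,-y,z)]
solve('case',B(.17,.1,.055),dict(top=[t(105,40),t(391,65),t(60,520),t(355,545)],side=[s(632,172),s(751,388),s(45,228),s(68,455)]),[.57,.015,-.07])
# level x axis along +y world
solve('level',B(.115,.021,.077),dict(top=[t(62,113),t(75,50),t(388,163),t(395,98)],side=[s(530,123),s(600,117),s(607,372),s(693,366)]),[.7,.016,1.45])
solve('rib',[(.035,0,.07),(-.035,0,.07)],dict(top=[t(176,306),t(272,314)],side=[s(331,245),s(357,345)]),[.55,.018,1.5])
# refined masks overlay
im=cv2.imread('pics/raw_t0.png');F=5
r1=(165,165,225,265);r2=(325,165,420,265);o=[]
K={'10':(.010,.112,.040),'9':(.009,.106,.038),'8':(.008,.100,.036)}
A=[box(-.03,.03,-.006,.006,0,.012)]
L=[(r1,A,[ 0.6178,0.271,-0.0262]),(r1,A,[0.5819,0.209,-0.494]),(r1,A,[0.4696,0.2338,0.2229]),(r2,key(*K['10']),[.5971,-.2834,.5569]),(r2,key(*K['8']),[.4945,-.359,.5088]),(r2,key(*K['9']),[.4591,-.2241,-.2299])]
for r in(r1,r2):
    c_=cv2.resize(im[r[1]:r[3],r[0]:r[2]],None,fx=F,fy=F,interpolation=cv2.INTER_CUBIC)
    for rr,parts,p in L:
        if rr!=r:continue
        for b in parts:
            c,sn=np.cos(p[2]),np.sin(p[2]);q=[w2p('top',[p[0]+c*x-sn*y,p[1]+sn*x+c*y,z]) for x,y,z in b]
            q=((np.array(q)-r[:2]+.5)*F).astype(np.int32);cv2.polylines(c_,[cv2.convexHull(q)],True,(0,255,0),1)
    o.append(c_)
cv2.imwrite('pics/c2.png',np.hstack(o))
E
```

```text
case ('top', 'side') [ 0.5763  0.0156 -0.0782] [ 0.6 -1.3  0.3 -1.4 -0.2 -0.2 -0.3 -0.1 -0.2 -1.6  0.8 -0.2 -1.1 -1.5
 -1.8  2. ]
case ('top',) [ 0.5741  0.0159 -0.0745] [ 0.3 -0.5 -0.  -0.9 -0.1  0.7 -0.2  0.5]
case ('side',) [ 0.5777  0.0158 -0.0823] [ 0.5 -1.6  1.3 -0.1 -0.4 -1.7 -1.3  1.7]
level ('top', 'side') [0.6989 0.0152 1.4087] [-0.6 -2.  -1.  -1.   0.8 -0.6  1.5  0.8 -1.5 -1.1 -1.1 -0.5 -0.1  0.6
  0.1  0.9]
level ('top',) [0.6968 0.0156 1.4257] [-0.7 -0.7 -1.4  0.3  0.9 -0.5  1.3  0.8]
level ('side',) [0.7007 0.0152 1.3946] [-0.3 -1.2  0.2 -0.5 -0.1  0.4  0.2  0.8]
rib ('top', 'side') [0.5573 0.0133 1.494 ] [ 0.9 -0.3  2.6 -0.2 -0.4 -0.1 -0.7 -4.2]
rib ('top',) [0.5565 0.0183 1.4948] [-0.8 -0.1  0.8  0.1]
rib ('side',) [0.5564 0.0047 1.4914] [ 0.2  2.  -0.2 -1.8]
```

View pics/c2.png

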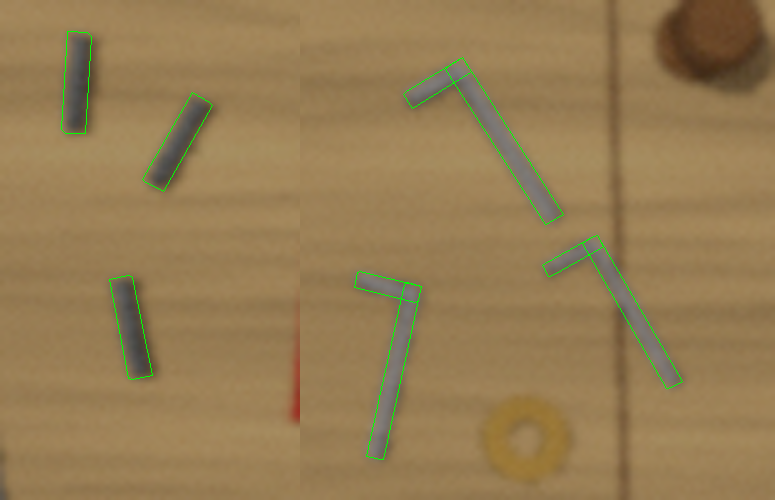

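Both fits line up with the parts. The case is at about (0.576, 0.016) with yaw -0.077, and the level at (0.698, 0.015) with yaw 1.41. Now a planner that prints the numbers to type for each call.

```bash
cat > plan.py <<'E'
import sys,numpy as np
from bench import robot
def plan(*wps,start=None):
    """wps (x,y,z,psi); prints per 5-row call: turn_z_deg, shift x y z (tool axes). tool down."""
    s=robot.read_state()
    cur=np.r_[s['tool_pos'],s['ee_rot'][2]] if start is None else np.array(start,float)
    for w in wps:
        w=np.array(w,float);d=w-cur;d[3]=(d[3]+np.pi)%(2*np.pi)-np.pi
        n=max(1,int(np.ceil(max(np.linalg.norm(d[:3])/.16,abs(np.degrees(d[3]))/30))))
        for i in range(n):
            c,sn=np.cos(cur[3]),np.sin(cur[3]);e=d/n
            az=round(-np.degrees(e[3]),1);v=[round(c*e[0]+sn*e[1],4),round(sn*e[0]-c*e[1],4),round(-e[2],4)]
            print(i+1,'/',n,'az',az,'xyz',*v)
            cur=cur+e
        q=np.arctan2(w[1],w[0]);print('  ->',w.round(4),'R',np.hypot(*w[:2]).round(3),'q6',round(q+np.pi/2-w[3],2))
    return cur
E
python3 - <<'E'
from plan import *
plan((.40,-.28,.22,.75),(.698,.0155,.20,1.412),(.698,.0155,.0735,1.412))
E
```

```text
1 / 3 az -8.4 xyz 0.0981 -0.0534 0.0007
2 / 3 az -8.4 xyz 0.1049 -0.0386 0.0007
3 / 3 az -8.4 xyz 0.1094 -0.023 0.0007
  -> [ 0.4  -0.28  0.22  0.75] R 0.488 q6 0.21
1 / 3 az -12.6 xyz 0.1398 -0.0044 0.0067
2 / 3 az -12.6 xyz 0.1374 0.0263 0.0067
3 / 3 az -12.6 xyz 0.1283 0.0558 0.0067
  -> [0.698  0.0155 0.2    1.412 ] R 0.698 q6 0.18
1 / 1 az -0.0 xyz -0.0 0.0 0.1265
  -> [0.698  0.0155 0.0735 1.412 ] R 0.698 q6 0.18
```

```bash
H="python3 -m handwheel"
python3 -m handwheel '[[[0,0,-8.4,0.0981,-0.0534,0,0.07],[0,0,-8.4,0.0981,-0.0534,0,0.07],[0,0,-8.4,0.0981,-0.0534,0,0.07]]]' 20
python3 -m handwheel '[[[0,0,-8.4,0.105,-0.0386,0,0.07],[0,0,-8.4,0.105,-0.0386,0,0.07],[0,0,-8.4,0.105,-0.0386,0,0.07]]]'
python3 -m handwheel '[[[0,0,-8.4,0.109,-0.023,0,0.07],[0,0,-8.4,0.109,-0.023,0,0.07],[0,0,-8.4,0.109,-0.023,0,0.07]]]'
python3 -m handwheel '[[[0,0,-12.6,0.14,-0.0044,0.0067,0.07],[0,0,-12.6,0.14,-0.0044,0.0067,0.07],[0,0,-12.6,0.14,-0.0044,0.0067,0.07],[0,0,-12.6,0.14,-0.0044,0.0067,0.07]]]'
python3 -m handwheel '[[[0,0,-12.6,0.137,0.0263,0.0067,0.07],[0,0,-12.6,0.137,0.0263,0.0067,0.07],[0,0,-12.6,0.137,0.0263,0.0067,0.07],[0,0,-12.6,0.137,0.0263,0.0067,0.07]]]'
python3 -m handwheel '[[[0,0,-12.6,0.128,0.0558,0.0067,0.07],[0,0,-12.6,0.128,0.0558,0.0067,0.07],[0,0,-12.6,0.128,0.0558,0.0067,0.07],[0,0,-12.6,0.128,0.0558,0.0067,0.07],[0,0,-12.6,0.128,0.0558,0.0067,0.07]]]'
python3 - <<'E'
from plan import *
plan((.698,.0155,.10,1.412),(.698,.0155,.0735,1.412))
E
```

```text
t: 0.35
tool_pos: [0.2473, -0.4402, 0.222]
ee_rot: [-3.141, -0.0, 0.461]
contact_force: [0.5, 0.0, -0.7]
opening: 0.0776
finger_force: 0.0
t: 0.6
tool_pos: [0.3246, -0.3588, 0.2223]
ee_rot: [-3.141, -0.0, 0.609]
contact_force: [0.7, -1.0, -0.0]
opening: 0.0703
finger_force: 0.0
t: 0.85
tool_pos: [0.4012, -0.2776, 0.2224]
ee_rot: [-3.141, -0.0, 0.756]
contact_force: [-0.3, 0.3, -0.2]
opening: 0.07
finger_force: 0.0
t: 1.18
tool_pos: [0.5011, -0.1777, 0.2151]
ee_rot: [-3.141, -0.001, 0.976]
contact_force: [1.0, 0.0, -0.1]
opening: 0.0705
finger_force: 0.0
t: 1.52
tool_pos: [0.5998, -0.0791, 0.208]
ee_rot: [-3.14, -0.0, 1.196]
contact_force: [-0.4, 0.0, -0.4]
opening: 0.0702
finger_force: 0.0
t: 1.93
tool_pos: [0.6979, 0.0185, 0.2003]
ee_rot: [-3.139, -0.0, 1.416]
contact_force: [-0.8, 1.4, 0.5]
opening: 0.0699
finger_force: 0.0
1 / 1 az 0.2 xyz -0.003 0.0005 0.1003
  -> [0.698  0.0155 0.1    1.412 ] R 0.698 q6 0.18
1 / 1 az -0.0 xyz 0.0 0.0 0.0265
  -> [0.698  0.0155 0.0735 1.412 ] R 0.698 q6 0.18
```

```bash
python3 -m handwheel '[[[0,0,0.2,-0.003,0,0.035,0.065],[0,0,0.2,-0.003,0,0.07,0.065],[0,0,0.2,-0.003,0,0.1,0.065],[0,0,0.2,-0.003,0,0.12,0.065],[0,0,0.2,-0.003,0,0.1265,0.065]]]' 20
python3 -m handwheel '[[[0,0,0,0,0,0,0.065],[0,0,0,0,0,0,0.035],[0,0,0,0,0,0,0.03],[0,0,0,0,0,0,0.03],[0,0,0,0,0,0,0.03]]]' 20
python3 -m handwheel '[[[0,0,0,0,0,0,0.03],[0,0,0,0,0,-0.01,0.03],[0,0,0,0,0,-0.03,0.03],[0,0,0,0,0,-0.05,0.03],[0,0,0,0,0,-0.05,0.03]]]' 20
python3 - <<'E'
from plan import *
plan((.698,.0155,.16,1.412),(.58,.2,.16,.8),(.4617,.381,.16,.195),(.4617,.381,.03,.195))
E
```

```text
t: 2.35
tool_pos: [0.6943, 0.0118, 0.0717]
ee_rot: [-3.136, 0.001, 1.408]
contact_force: [-0.7, -0.3, 0.2]
opening: 0.0647
finger_force: 0.0
t: 2.77
tool_pos: [0.6971, 0.0124, 0.0774]
ee_rot: [3.139, -0.0, 1.409]
contact_force: [-0.2, 0.7, 4.5]
opening: 0.0418
finger_force: 11.9
t: 3.18
tool_pos: [0.6977, 0.0126, 0.1305]
ee_rot: [3.136, -0.001, 1.409]
contact_force: [1.1, 0.2, -2.4]
opening: 0.0416
finger_force: 20.0
1 / 1 az -0.2 xyz 0.003 -0.0002 -0.0295
  -> [0.698  0.0155 0.16   1.412 ] R 0.698 q6 0.18
1 / 2 az 17.5 xyz 0.0818 -0.0728 -0.0
2 / 2 az 17.5 xyz 0.056 -0.0941 -0.0
  -> [0.58 0.2  0.16 0.8 ] R 0.614 q6 1.1
1 / 2 az 17.3 xyz 0.0237 -0.1055 -0.0
2 / 2 az 17.3 xyz -0.0088 -0.1078 -0.0
  -> [0.4617 0.381  0.16   0.195 ] R 0.599 q6 2.07
1 / 1 az 0.0 xyz 0.0 0.0 0.13
  -> [0.4617 0.381  0.03   0.195 ] R 0.599 q6 2.07
```

```bash
python3 -m handwheel '[[[0,0,0,0,0,-0.03,0.03],[0,0,0,0,0,-0.03,0.03],[0,0,0,0,0,-0.03,0.03]]]' 20
python3 -m handwheel '[[[0,0,5,0.025,-0.022,0,0.03],[0,0,10,0.05,-0.044,0,0.03],[0,0,15,0.075,-0.066,0,0.03],[0,0,17.5,0.082,-0.073,0,0.03]]]' 20
python3 -m handwheel '[[[0,0,6,0.019,-0.031,0,0.03],[0,0,12,0.037,-0.063,0,0.03],[0,0,17.5,0.056,-0.094,0,0.03]]]' 20
python3 -m handwheel '[[[0,0,6,0.008,-0.035,0,0.03],[0,0,12,0.016,-0.07,0,0.03],[0,0,17.3,0.0237,-0.1055,0,0.03]]]' 20
python3 -m handwheel '[[[0,0,6,-0.003,-0.036,0,0.03],[0,0,12,-0.006,-0.072,0,0.03],[0,0,17.3,-0.0088,-0.1078,0,0.03],[0,0,17.3,-0.0088,-0.1078,0,0.03],[0,0,17.3,-0.0088,-0.1078,0,0.03]]]' 20
python3 - <<'E'
from plan import *
from h import snap
snap('top','t1.png');snap('side','s1.png')
print(robot.read_state()['ee_rot'])
plan((.4617,.381,.06,.195))
E
```

```text
t: 3.43
tool_pos: [0.6967, 0.0125, 0.1561]
ee_rot: [3.14, -0.0, 1.409]
contact_force: [-0.2, -0.1, -3.6]
opening: 0.0412
finger_force: 20.0
t: 3.77
tool_pos: [0.6349, 0.1086, 0.1535]
ee_rot: [-3.138, 0.001, 1.101]
contact_force: [0.6, 0.1, -3.2]
opening: 0.0418
finger_force: 20.0
t: 4.02
tool_pos: [0.5771, 0.1983, 0.1535]
ee_rot: [-3.14, 0.002, 0.792]
contact_force: [0.5, 1.1, -3.1]
opening: 0.042
finger_force: 20.0
t: 4.27
tool_pos: [0.5181, 0.2891, 0.1537]
ee_rot: [-3.141, 0.002, 0.491]
contact_force: [1.5, -0.4, -3.2]
opening: 0.0419
finger_force: 20.0
t: 4.68
tool_pos: [0.4592, 0.3797, 0.1538]
ee_rot: [3.141, 0.002, 0.197]
contact_force: [-0.6, -0.2, -3.3]
opening: 0.0421
finger_force: 20.0
[3.14064921e+00 1.67290544e-03 1.95121279e-01]
1 / 1 az 0.0 xyz 0.0016 -0.0026 0.0944
  -> [0.4617 0.381  0.06   0.195 ] R 0.599 q6 2.07
```

```bash
python3 -m handwheel '[[[0,0,0,0,-0.002,0.03,0.03],[0,0,0,0,-0.002,0.06,0.03],[0,0,0,0,-0.002,0.09,0.03],[0,0,0,0,-0.002,0.11,0.03],[0,0,0,0,-0.002,0.118,0.03]]]' 20
python3 -m handwheel '[[[0,0,0,0,0,0,0.03],[0,0,0,0,0,0.002,0.03],[0,0,0,0,0,0.004,0.03],[0,0,0,0,0,0.006,0.03],[0,0,0,0,0,0.006,0.03]]]' 20
```

```text
t: 5.2
tool_pos: [0.4598, 0.3786, 0.034]
ee_rot: [3.139, 0.005, 0.193]
contact_force: [0.2, -0.1, -2.3]
opening: 0.0418
finger_force: 20.0
t: 5.62
tool_pos: [0.4607, 0.3809, 0.0324]
ee_rot: [-3.141, -0.001, 0.194]
contact_force: [-1.3, -0.2, -4.2]
opening: 0.0414
finger_force: 20.0
```

```bash
python3 -m handwheel '[[[0,0,0,0,0,0.001,0.03],[0,0,0,0,0,0.003,0.03],[0,0,0,0,0,0.004,0.03],[0,0,0,0,0,0.004,0.03],[0,0,0,0,0,0.004,0.03]]]' 20
python3 -m handwheel '[[[0,0,0,0,0,0.001,0.03],[0,0,0,0,0,0.002,0.03],[0,0,0,0,0,0.002,0.03],[0,0,0,0,0,0.002,0.03]]]' 20
```

```text
t: 6.03
tool_pos: [0.4604, 0.3808, 0.0278]
ee_rot: [3.142, 0.0, 0.194]
contact_force: [1.1, -0.5, -2.8]
opening: 0.0419
finger_force: 20.0
t: 6.37
tool_pos: [0.4605, 0.3809, 0.0264]
ee_rot: [-3.141, -0.0, 0.194]
contact_force: [-2.5, -1.8, 5.5]
opening: 0.0418
finger_force: 20.0
```

Contact: the level is on the pad. I'll release it, lift, and plan the door grasp.

```bash
python3 -m handwheel '[[[0,0,0,0,0,0,0.042],[0,0,0,0,0,0,0.055],[0,0,0,0,0,0,0.065],[0,0,0,0,0,0,0.065]]]'
python3 -m handwheel '[[[0,0,0,0,0,-0.02,0.065],[0,0,0,0,0,-0.06,0.065],[0,0,0,0,0,-0.1,0.06],[0,0,0,0,0,-0.13,0.06],[0,0,0,0,0,-0.13,0.06]]]'
python3 - <<'E'
from plan import *
from h import *
# rib closing along case x: tool y along yaw -.077 -> psi = -.077+pi/2
plan((.53,.2,.155,.85),(.5565,.018,.13,1.494),(.5565,.018,.075,1.494))
E
```

```text
t: 6.7
tool_pos: [0.4605, 0.3808, 0.0258]
ee_rot: [-3.141, -0.0, 0.194]
contact_force: [-0.3, -0.7, 0.0]
opening: 0.0587
finger_force: 0.0
t: 7.12
tool_pos: [0.4624, 0.3822, 0.1627]
ee_rot: [-3.137, -0.009, 0.194]
contact_force: [0.8, -0.2, 1.2]
opening: 0.0603
finger_force: 0.0
1 / 2 az -18.8 xyz 0.0156 0.0959 0.0038
2 / 2 az -18.8 xyz -0.0161 0.0958 0.0038
  -> [0.53  0.2   0.155 0.85 ] R 0.566 q6 1.08
1 / 2 az -18.4 xyz -0.0596 0.07 0.0125
2 / 2 az -18.4 xyz -0.0787 0.0475 0.0125
  -> [0.5565 0.018  0.13   1.494 ] R 0.557 q6 0.11
1 / 1 az -0.0 xyz 0.0 -0.0 0.055
  -> [0.5565 0.018  0.075  1.494 ] R 0.557 q6 0.11
```

```bash
python3 -m handwheel '[[[0,0,-6,0.005,0.032,0,0.05],[0,0,-12,0.01,0.064,0,0.05],[0,0,-18.8,0.0156,0.096,0,0.05]]]'
python3 -m handwheel '[[[0,0,-6,-0.005,0.032,0,0.05],[0,0,-12,-0.01,0.064,0,0.05],[0,0,-18.8,-0.016,0.096,0,0.05]]]'
python3 -m handwheel '[[[0,0,-6,-0.02,0.023,0,0.05],[0,0,-12,-0.04,0.047,0,0.05],[0,0,-18.4,-0.06,0.07,0.01,0.05]]]'
python3 -m handwheel '[[[0,0,-6,-0.026,0.016,0,0.05],[0,0,-12,-0.052,0.032,0,0.05],[0,0,-18.4,-0.0787,0.0475,0.01,0.05],[0,0,-18.4,-0.0787,0.0475,0.02,0.05],[0,0,-18.4,-0.0787,0.0475,0.02,0.05]]]'
python3 - <<'E'
from plan import *
from h import *
snap('top','t2.png');snap('side','s2.png')
a=cv2.imread('pics/s2.png')[130:262,215:385];a=cv2.resize(a,(560,435))
b=cv2.imread('pics/t2.png')[160:300,110:180];b=cv2.resize(b,None,fx=3.1,fy=435/140)
cv2.imwrite('pics/d2.png',np.hstack([a,b]))
plan((.5565,.018,.09,1.494),(.5565,.018,.072,1.494))
E
```

```text
t: 7.37
tool_pos: [0.4942, 0.2886, 0.1554]
ee_rot: [3.142, 0.0, 0.528]
contact_force: [0.6, -0.6, 0.7]
opening: 0.0503
finger_force: 0.0
t: 7.62
tool_pos: [0.5286, 0.1969, 0.1554]
ee_rot: [-3.141, 0.0, 0.855]
contact_force: [0.9, 0.3, 0.2]
opening: 0.0497
finger_force: 0.0
t: 7.87
tool_pos: [0.5421, 0.1056, 0.1468]
ee_rot: [3.139, -0.001, 1.176]
contact_force: [0.1, -0.0, 0.4]
opening: 0.0496
finger_force: 0.0
t: 8.28
tool_pos: [0.5536, 0.015, 0.1236]
ee_rot: [-3.138, 0.0, 1.49]
contact_force: [-0.4, 0.4, -0.4]
opening: 0.0499
finger_force: 0.0
1 / 1 az -0.2 xyz 0.0015 0.0022 0.0354
  -> [0.5565 0.018  0.09   1.494 ] R 0.557 q6 0.11
1 / 1 az -0.0 xyz 0.0 0.0 0.018
  -> [0.5565 0.018  0.072  1.494 ] R 0.557 q6 0.11
```

View pics/d2.png

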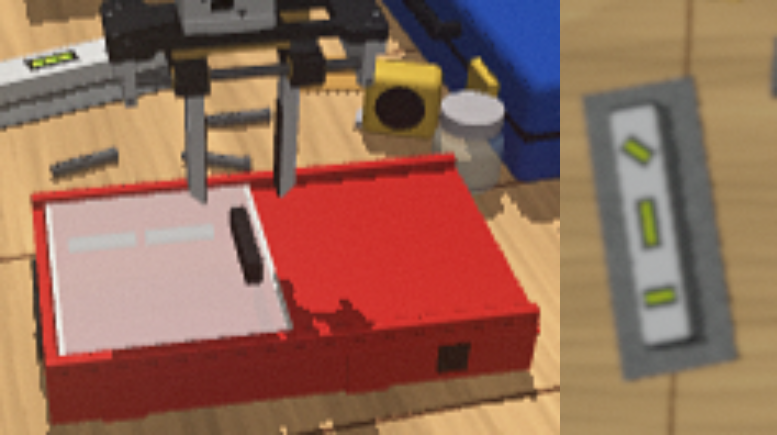

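The level lies flat and lengthwise on the pad, well inside its edges, and the rib is under the open fingers. Descending and gripping gently at 8 N.

```bash
python3 -m handwheel '[[[0,0,-0.2,0.001,0.002,0.02,0.045],[0,0,-0.2,0.001,0.002,0.035,0.045],[0,0,-0.2,0.001,0.002,0.044,0.045],[0,0,-0.2,0.001,0.002,0.05,0.045],[0,0,-0.2,0.001,0.002,0.05,0.045]]]' 8
python3 -m handwheel '[[[0,0,0,0,0,0,0.03],[0,0,0,0,0,0,0.02],[0,0,0,0,0,0,0.01],[0,0,0,0,0,0,0.01],[0,0,0,0,0,0,0.008]]]' 8
python3 -m handwheel '[[[0,0,0,0,0,0,0.008],[0,0,0,0,0,0,0.008],[0,0,0,0,0,0,0.008]]]' 8
python3 - <<'E'
from plan import *
print(robot.read_state()['contact_force'])
c=np.array([np.cos(-.077),np.sin(-.077)])
s=robot.read_state();p=s['tool_pos'][:2];print('case x of grip',(p-[.576,.0157])@c)
E
```

```text
t: 8.8
tool_pos: [0.5562, 0.0176, 0.0752]
ee_rot: [-3.14, 0.0, 1.496]
contact_force: [0.5, 0.1, 1.1]
opening: 0.0453
finger_force: 0.0
t: 9.22
tool_pos: [0.5567, 0.017, 0.0763]
ee_rot: [3.141, -0.0, 1.496]
contact_force: [2.0, -0.0, 0.1]
opening: 0.015
finger_force: 1.2
t: 9.47
tool_pos: [0.5568, 0.017, 0.0762]
ee_rot: [3.141, -0.0, 1.496]
contact_force: [-0.0, 0.2, 4.0]
opening: 0.0115
finger_force: 8.0
[-0.0184922   0.22105016  3.95576928]
case x of grip -0.019261479069744528
```

```bash
python3 -m handwheel '[[[0,0,0,0,0.008,0,0.008],[0,0,0,0,0.018,0,0.008],[0,0,0,0,0.03,0,0.008],[0,0,0,0,0.042,0,0.008],[0,0,0,0,0.05,0,0.008]]]' 8
python3 -m handwheel '[[[0,0,0,0,0.01,0,0.008],[0,0,0,0,0.022,0,0.008],[0,0,0,0,0.035,0,0.008],[0,0,0,0,0.048,0,0.008],[0,0,0,0,0.058,0,0.008]]]' 8
python3 -m handwheel '[[[0,0,0,0,0.008,0,0.008],[0,0,0,0,0.015,0,0.008],[0,0,0,0,0.02,0,0.008],[0,0,0,0,0.024,0,0.008],[0,0,0,0,0.026,0,0.008]]]' 8
python3 -m handwheel '[[[0,0,0,0,0.002,0,0.008],[0,0,0,0,0.004,0,0.008],[0,0,0,0,0.006,0,0.008],[0,0,0,0,0.007,0,0.008],[0,0,0,0,0.007,0,0.008]]]' 8
```

```text
t: 9.88
tool_pos: [0.6075, 0.013, 0.0762]
ee_rot: [3.141, 0.0, 1.496]
contact_force: [-2.2, -1.5, 7.2]
opening: 0.0119
finger_force: 8.0
t: 10.3
tool_pos: [0.6653, 0.0085, 0.0762]
ee_rot: [3.141, 0.0, 1.496]
contact_force: [-2.3, -1.6, 7.7]
opening: 0.0118
finger_force: 8.0
t: 10.72
tool_pos: [0.6908, 0.0065, 0.0762]
ee_rot: [3.141, 0.0, 1.496]
contact_force: [-1.3, -2.1, 5.9]
opening: 0.0119
finger_force: 8.0
t: 11.13
tool_pos: [0.6977, 0.006, 0.0762]
ee_rot: [3.141, 0.001, 1.496]
contact_force: [0.2, -2.5, 4.8]
opening: 0.012
finger_force: 8.0
```

```bash
python3 -m handwheel '[[[0,0,0,0,0.001,0,0.008],[0,0,0,0,0.002,0,0.008],[0,0,0,0,0.003,0,0.008],[0,0,0,0,0.003,0,0.008]]]' 8
python3 -m handwheel '[[[0,0,0,0,0.001,0,0.008],[0,0,0,0,0.002,0,0.008],[0,0,0,0,0.003,0,0.008],[0,0,0,0,0.003,0,0.008]]]' 8
python3 -m handwheel '[[[0,0,0,0,0.001,0,0.008],[0,0,0,0,0.002,0,0.008],[0,0,0,0,0.002,0,0.008]]]' 8
```

```text
t: 11.47
tool_pos: [0.7005, 0.0057, 0.0762]
ee_rot: [3.141, 0.001, 1.496]
contact_force: [-0.3, -3.6, 5.1]
opening: 0.012
finger_force: 8.0
t: 11.8
tool_pos: [0.7022, 0.0057, 0.0761]
ee_rot: [-3.138, 0.001, 1.496]
contact_force: [-12.6, -2.6, 11.1]
opening: 0.0117
finger_force: 8.0
t: 12.05
tool_pos: [0.7037, 0.0057, 0.0759]
ee_rot: [-3.137, 0.001, 1.496]
contact_force: [-15.7, -2.3, 11.7]
opening: 0.015
finger_force: 8.0
```

The door reached its far stop at rib x of about 0.702, where the case frame predicts 0.7016. Release, then over to the first key, with a picture on the way.

```bash
python3 -m handwheel '[[[0,0,0,0,-0.0015,0,0.02],[0,0,0,0,-0.0015,0,0.035],[0,0,0,0,-0.0015,0,0.045],[0,0,0,0,-0.0015,0,0.045]]]'
python3 -m handwheel '[[[0,0,0,0,-0.0015,-0.02,0.045],[0,0,0,0,-0.0015,-0.05,0.045],[0,0,0,0,-0.0015,-0.07,0.045],[0,0,0,0,-0.0015,-0.08,0.045],[0,0,0,0,-0.0015,-0.08,0.045]]]'
python3 - <<'E'
from plan import *
plan((.66,-.15,.15,1.0),(.5975,-.283,.12,.555),(.5975,-.283,.019,.555))
E
```

```text
t: 12.38
tool_pos: [0.7037, 0.006, 0.0756]
ee_rot: [-3.141, -0.0, 1.496]
contact_force: [-0.2, -0.2, 0.7]
opening: 0.0363
finger_force: 0.0
t: 12.8
tool_pos: [0.703, 0.0061, 0.1582]
ee_rot: [3.138, -0.0, 1.496]
contact_force: [-0.7, 0.3, -0.0]
opening: 0.0449
finger_force: 0.0
1 / 2 az 14.2 xyz -0.0794 -0.0156 0.0041
2 / 2 az 14.2 xyz -0.0808 0.0044 0.0041
  -> [ 0.66 -0.15  0.15  1.  ] R 0.677 q6 0.35
1 / 1 az 25.5 xyz -0.1457 0.0193 0.03
  -> [ 0.5975 -0.283   0.12    0.555 ] R 0.661 q6 0.57
1 / 1 az -0.0 xyz 0.0 0.0 0.101
  -> [ 0.5975 -0.283   0.019   0.555 ] R 0.661 q6 0.57
```

```bash
python3 -m handwheel '[[[0,0,6,-0.03,-0.006,0,0.04],[0,0,11,-0.06,-0.012,0,0.04],[0,0,14.2,-0.08,-0.0156,0.004,0.04]]]' 15
python3 -m handwheel '[[[0,0,6,-0.03,0.002,0,0.04],[0,0,11,-0.06,0.003,0,0.04],[0,0,14.2,-0.081,0.0044,0.004,0.04]]]'
python3 -m handwheel '[[[0,0,6,-0.036,0.005,0,0.04],[0,0,12,-0.075,0.01,0.01,0.04],[0,0,18,-0.11,0.015,0.02,0.04],[0,0,25.5,-0.146,0.0193,0.03,0.04],[0,0,25.5,-0.146,0.0193,0.03,0.04]]]'
cat > m1.py <<'E'
import sys
from fit import *
def scan(fn,items):
    """items: list of (name,parts,p0)"""
    snap('top','a_'+fn);w=graymask(cv2.imread('pics/raw_a_'+fn))
    for n,parts,p0 in items:
        p,f=fit('top',parts,p0,w);print(n,p.round(4),round(f,3))
K={'10':key(.010,.112,.040),'9':key(.009,.106,.038),'8':key(.008,.100,.036)}
A=[box(-.03,.03,-.006,.006,0,.012)]
E
python3 - <<'E'
from m1 import *
from plan import plan
scan('t3.png',[('8',K['8'],[.4945,-.359,.509]),('9',K['9'],[.4591,-.2241,-.23]),('a1',A,[.6178,.271,-.026]),('a2',A,[.5819,.209,-.494]),('a3',A,[.4696,.2338,.223])])
snap('side','s3.png')
im=cv2.imread('pics/raw_a_t3.png')[110:270,200:400];cv2.imwrite('pics/c3.png',cv2.resize(im,None,fx=3.7,fy=3.7,interpolation=cv2.INTER_CUBIC))
plan((.5975,-.283,.019,.555))
E
```

```text
t: 13.05
tool_pos: [0.6797, -0.0744, 0.1504]
ee_rot: [-3.14, 0.001, 1.243]
contact_force: [0.8, 0.5, 0.5]
opening: 0.0402
finger_force: 0.0
t: 13.3
tool_pos: [0.658, -0.1529, 0.1464]
ee_rot: [-3.14, 0.001, 0.995]
contact_force: [-0.3, -0.2, 0.4]
opening: 0.0399
finger_force: 0.0
t: 13.72
tool_pos: [0.5926, -0.2887, 0.1137]
ee_rot: [-3.137, 0.003, 0.543]
contact_force: [-1.0, -0.8, 0.2]
opening: 0.0398
finger_force: 0.0
8 [ 0.4856 -0.3487  0.3335] 0.341
9 [ 0.4593 -0.2049 -0.5157] 0.316
a1 [ 0.6179  0.2711 -0.0273] 0.169
a2 [ 0.5823  0.2087 -0.485 ] 0.149
a3 [0.4698 0.2344 0.2321] 0.128
1 / 1 az -0.1 xyz 0.0027 -0.0004 0.0969
  -> [ 0.5975 -0.283   0.019   0.555 ] R 0.661 q6 0.57
```

View pics/c3.png

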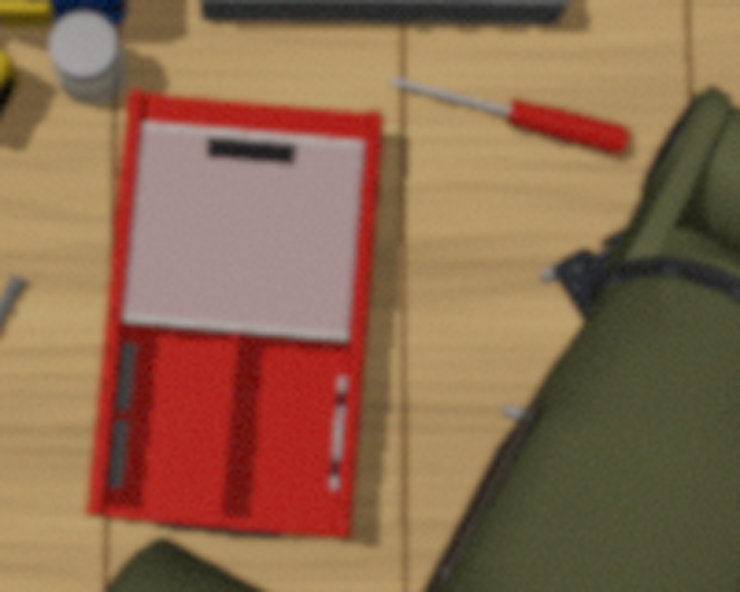

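The door is fully open and the well is clear. Small keys are clipped along the right wall, at about (340,430) in the crop, and two anchors along the left. The arm hides the loose keys. I'll check the bay geometry and descend on the 10 mm key.

```bash
python3 -m handwheel '[[[0,0,-0.1,0.003,0,0.03,0.04],[0,0,-0.1,0.003,0,0.06,0.04],[0,0,-0.1,0.003,0,0.08,0.04],[0,0,-0.1,0.003,0,0.09,0.04],[0,0,-0.1,0.003,0,0.095,0.04]]]' 15
python3 - <<'E'
from h import *
from plan import plan
T=lambda u,v,z:p2w('top',200+(u+.5)/3.7-.5,110+(v+.5)/3.7-.5,z)[:2]
c,s=np.cos(-.077),np.sin(-.077)
f=lambda p:(np.array([[c,s],[-s,c]])@(p-[.576,.0157])).round(4)
for n,q in dict(bandR=(260,345,.004),bandL=(237,345,.004),bandRn=(247,512,.004),bandLn=(224,512,.004),bandLtop=(237,345,.044),clipkey=(341,380,.035),clipkeyn=(334,488,.035),clipA=(126,345,.03),nearwall=(230,518,.05),platenear=(237,332,.05),rib=(252,150,.07),NL=(90,513,.055),NR=(350,537,.055),FL=(132,92,.055),FR=(381,115,.055)).items():print(n,f(T(*q)))
plan((.5975,-.283,.019,.555))
E
```

```text
t: 14.23
tool_pos: [0.599, -0.281, 0.021]
ee_rot: [-3.139, 0.001, 0.56]
contact_force: [0.2, -0.8, 0.4]
opening: 0.0398
finger_force: 0.0
bandR [-0.0209 -0.0189]
bandL [-0.0225 -0.0003]
bandRn [-0.1569 -0.02  ]
bandLn [-0.1584 -0.0016]
bandLtop [-0.0284 -0.0014]
clipkey [-0.0479 -0.0855]
clipkeyn [-0.1335 -0.0868]
clipA [-0.0339  0.087 ]
nearwall [-0.1642 -0.0079]
platenear [-0.019  -0.0006]
rib [ 0.1222 -0.0004]
NL [-0.1696  0.0995]
NR [-0.1711 -0.1011]
FL [0.1654 0.0991]
FR [ 0.1638 -0.0997]
1 / 1 az 0.3 xyz -0.0024 0.0009 0.002
  -> [ 0.5975 -0.283   0.019   0.555 ] R 0.661 q6 0.57
```

```bash
python3 -m handwheel '[[[0,0,0,-0.001,0.001,0.001,0.03],[0,0,0,-0.001,0.001,0.001,0.015],[0,0,0,-0.001,0.001,0.001,0.006],[0,0,0,-0.001,0.001,0.001,0.005],[0,0,0,-0.001,0.001,0.001,0.005]]]' 15
python3 -m handwheel '[[[0,0,0,0,0,0,0.005],[0,0,0,0,0,0,0.005],[0,0,0,0,0,-0.02,0.005],[0,0,0,0,0,-0.05,0.005],[0,0,0,0,0,-0.09,0.005]]]' 15
python3 - <<'E'
from plan import *
c,s=np.cos(-.077),np.sin(-.077)
def cw(x,y):return (.576+c*x-s*y,.0157+s*x+c*y)
p=cw(-.077,-.062);print(p)
plan((*p,.115,-.077),(*p,.05,-.077))
E
```

```text
t: 14.65
tool_pos: [0.5991, -0.284, 0.0228]
ee_rot: [3.14, -0.001, 0.557]
contact_force: [-1.3, -0.4, -0.1]
opening: 0.0101
finger_force: 0.1
t: 15.07
tool_pos: [0.5975, -0.2832, 0.1102]
ee_rot: [-3.137, 0.003, 0.557]
contact_force: [-0.7, -0.4, -0.9]
opening: 0.0096
finger_force: 15.0
(np.float64(0.4944588698489729), np.float64(-0.04019314889763567))
1 / 2 az 18.2 xyz 0.0205 -0.1304 -0.0024
2 / 2 az 18.2 xyz -0.0211 -0.1303 -0.0024
  -> [ 0.4945 -0.0402  0.115  -0.077 ] R 0.496 q6 1.57
1 / 1 az -0.0 xyz -0.0 -0.0 0.065
  -> [ 0.4945 -0.0402  0.05   -0.077 ] R 0.496 q6 1.57
```

```bash
python3 -m handwheel '[[[0,0,6,0.006,-0.035,-0.003,0.005],[0,0,12,0.012,-0.07,-0.005,0.005],[0,0,18.2,0.02,-0.1,-0.005,0.005],[0,0,18.2,0.0205,-0.13,-0.005,0.005]]]' 15
python3 -m handwheel '[[[0,0,6,-0.002,-0.035,0,0.005],[0,0,12,-0.004,-0.07,0,0.005],[0,0,18.2,-0.008,-0.1,0,0.005],[0,0,18.2,-0.0091,-0.13,0,0.005],[0,0,18.2,-0.0091,-0.13,0,0.005]]]' 15
python3 - <<'E'
from plan import *
c,s=np.cos(-.077),np.sin(-.077)
def cw(x,y):return (.576+c*x-s*y,.0157+s*x+c*y)
p=cw(-.064,-.062)
plan((*p,.05,-.077),(*p,.027,-.077))
E
```

```text
t: 15.4
tool_pos: [0.547, -0.161, 0.1171]
ee_rot: [3.141, -0.001, 0.233]
contact_force: [0.4, 0.3, -1.4]
opening: 0.0098
finger_force: 15.0
t: 15.82
tool_pos: [0.5063, -0.0349, 0.1169]
ee_rot: [-3.141, 0.001, -0.076]
contact_force: [-0.2, -0.5, -0.5]
opening: 0.0095
finger_force: 15.0
1 / 1 az 0.1 xyz 0.0016 0.0062 0.0669
  -> [ 0.5074 -0.0412  0.05   -0.077 ] R 0.509 q6 1.57
1 / 1 az -0.0 xyz 0.0 -0.0 0.023
  -> [ 0.5074 -0.0412  0.027  -0.077 ] R 0.509 q6 1.57
```

```bash
python3 -m handwheel '[[[0,0,0,0.0015,0.006,0.02,0.005],[0,0,0,0.0015,0.006,0.045,0.005],[0,0,0,0.0015,0.006,0.07,0.005],[0,0,0,0.0015,0.006,0.085,0.005],[0,0,0,0.0015,0.006,0.09,0.005]]]' 15
python3 -m handwheel '[[[0,0,0,0,0,0,0.005],[0,0,0,0,0,0,0.016],[0,0,0,0,0,0,0.02],[0,0,0,0,0,0,0.02],[0,0,0,0,0,-0.005,0.02]]]' 15
python3 -m handwheel '[[[0,0,0,0,0,-0.03,0.02],[0,0,0,0,0,-0.06,0.02],[0,0,0,0,0,-0.085,0.02],[0,0,0,0,0,-0.085,0.04]]]' 15
python3 - <<'E'
from m1 import *
from plan import plan
scan('t4.png',[('8',K['8'],[.4945,-.359,.509]),('9',K['9'],[.4591,-.2241,-.23])])
plan((.459,-.2241,.11,-.23),(.459,-.2241,.02,-.23))
E
```

```text
t: 16.23
tool_pos: [0.5081, -0.0448, 0.0253]
ee_rot: [-3.141, 0.002, -0.078]
contact_force: [-6.2, 1.5, 22.1]
opening: 0.0098
finger_force: 15.0
t: 16.65
tool_pos: [0.5083, -0.0434, 0.0314]
ee_rot: [-3.14, 0.001, -0.078]
contact_force: [-0.3, 7.9, -6.1]
opening: 0.0196
finger_force: 3.7
t: 16.98
tool_pos: [0.511, -0.0451, 0.1223]
ee_rot: [3.141, -0.008, -0.078]
contact_force: [0.9, -0.4, 0.9]
opening: 0.0236
finger_force: 0.0
8 [ 0.4952 -0.3588  0.5104] 0.03
9 [ 0.4591 -0.2243 -0.2257] 0.043
1 / 2 az 4.4 xyz -0.0185 0.0913 0.0049
2 / 2 az 4.4 xyz -0.0115 0.0925 0.0049
  -> [ 0.459  -0.2241  0.11   -0.23  ] R 0.511 q6 1.35
1 / 1 az -0.0 xyz -0.0 0.0 0.09
  -> [ 0.459  -0.2241  0.02   -0.23  ] R 0.511 q6 1.35
```

```bash
python3 -m handwheel '[[[0,0,4.4,-0.007,0.035,0,0.04],[0,0,4.4,-0.014,0.07,0.003,0.04],[0,0,4.4,-0.0185,0.091,0.005,0.04]]]' 15
python3 -m handwheel '[[[0,0,4.4,-0.004,0.035,0,0.04],[0,0,4.4,-0.008,0.07,0.003,0.04],[0,0,4.4,-0.0115,0.0925,0.005,0.04],[0,0,4.4,-0.0115,0.0925,0.005,0.04],[0,0,4.4,-0.0115,0.0925,0.005,0.04]]]' 15
python3 - <<'E'
from m1 import *
from plan import plan
snap('top','t5.png',crop=(200,150,300,270),scale=5);print(robot.read_state()['tool_pos'])
plan((.459,-.2241,.02,-.228))
E
```

```text
t: 17.28
tool_pos: [0.4821, -0.1359, 0.1111]
ee_rot: [3.141, 0.001, -0.155]
contact_force: [0.1, -0.3, 0.5]
opening: 0.0401
finger_force: 0.0
t: 17.7
tool_pos: [0.4569, -0.2242, 0.106]
ee_rot: [-3.141, 0.001, -0.234]
contact_force: [0.3, -0.4, -0.8]
opening: 0.0401
finger_force: 0.0
[ 0.45727555 -0.22340411  0.10626406]
1 / 1 az -0.3 xyz 0.0018 0.0003 0.0863
  -> [ 0.459  -0.2241  0.02   -0.228 ] R 0.511 q6 1.34
```

View pics/t5.png

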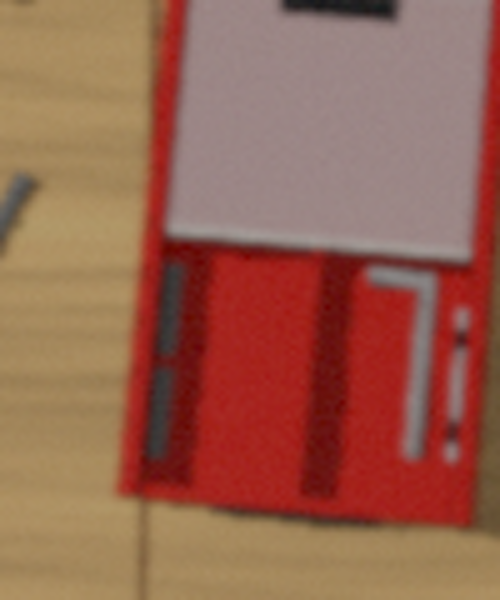

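The 10 mm key lies flat in the right-hand bay, corner at (430,280) and long arm down to (415,455), clear of the clips. Next, the 9 mm key.

```bash
python3 -m handwheel '[[[0,0,-0.3,0.0015,0,0.03,0.035],[0,0,-0.3,0.0015,0,0.055,0.03],[0,0,-0.3,0.0015,0,0.07,0.03],[0,0,-0.3,0.0015,0,0.08,0.03],[0,0,-0.3,0.0015,0,0.0865,0.03]]]' 15
python3 -m handwheel '[[[0,0,0,0,0,0,0.03],[0,0,0,0,0,0,0.015],[0,0,0,0,0,0,0.006],[0,0,0,0,0,0,0.004],[0,0,0,0,0,0,0.004]]]' 15
python3 -m handwheel '[[[0,0,0,0,0,0,0.004],[0,0,0,0,0,0,0.004],[0,0,0,0,0,-0.02,0.004],[0,0,0,0,0,-0.05,0.004],[0,0,0,0,0,-0.09,0.004]]]' 15
python3 - <<'E'
from plan import *
c,s=np.cos(-.077),np.sin(-.077)
def cw(x,y):return (.576+c*x-s*y,.0157+s*x+c*y)
p=cw(-.108,-.026);print(p)
plan((.47,-.17,.115,1.2),(*p,.115,3.065),(*p,.03,3.065))
E
```

```text
t: 18.17
tool_pos: [0.459, -0.2229, 0.0193]
ee_rot: [-3.141, 0.001, -0.225]
contact_force: [-0.8, -0.2, 0.2]
opening: 0.0299
finger_force: 0.0
t: 18.58
tool_pos: [0.4594, -0.2241, 0.0211]
ee_rot: [3.141, -0.001, -0.227]
contact_force: [-0.3, 0.8, 4.4]
opening: 0.0086
finger_force: 15.0
t: 19.0
tool_pos: [0.4578, -0.2232, 0.1096]
ee_rot: [-3.14, 0.004, -0.227]
contact_force: [0.4, 0.4, -1.1]
opening: 0.0089
finger_force: 15.0
(np.float64(0.466319985565855), np.float64(-0.0019151762331736412))
1 / 3 az -27.2 xyz -0.0 -0.0182 -0.0018
2 / 3 az -27.2 xyz 0.0083 -0.0162 -0.0018
3 / 3 az -27.2 xyz 0.0148 -0.0106 -0.0018
  -> [ 0.47  -0.17   0.115  1.2  ] R 0.5 q6 0.02
1 / 4 az -26.7 xyz 0.0388 -0.0161 -0.0
2 / 4 az -26.7 xyz 0.0419 0.0031 -0.0
3 / 4 az -26.7 xyz 0.0361 0.0216 -0.0
4 / 4 az -26.7 xyz 0.0225 0.0355 -0.0
  -> [ 4.663e-01 -1.900e-03  1.150e-01  3.065e+00] R 0.466 q6 -1.5
1 / 1 az -0.0 xyz 0.0 -0.0 0.085
  -> [ 4.663e-01 -1.900e-03  3.000e-02  3.065e+00] R 0.466 q6 -1.5
```

```bash
python3 -m handwheel '[[[0,0,-7,0,-0.005,0,0.004],[0,0,-14,0,-0.01,0,0.004],[0,0,-21,0,-0.014,0,0.004],[0,0,-27.2,0,-0.018,-0.002,0.004]]]' 15
python3 -m handwheel '[[[0,0,-7,0.002,-0.004,0,0.004],[0,0,-14,0.004,-0.008,0,0.004],[0,0,-21,0.006,-0.012,0,0.004],[0,0,-27.2,0.008,-0.016,-0.002,0.004]]]' 15
python3 -m handwheel '[[[0,0,-7,0.004,-0.003,0,0.004],[0,0,-14,0.008,-0.006,0,0.004],[0,0,-21,0.012,-0.009,0,0.004],[0,0,-27.2,0.015,-0.011,-0.002,0.004]]]' 15
python3 -m handwheel '[[[0,0,-7,0.01,-0.004,0,0.004],[0,0,-14,0.02,-0.008,0,0.004],[0,0,-20,0.03,-0.012,0,0.004],[0,0,-26.7,0.039,-0.016,0,0.004]]]' 15
python3 -m handwheel '[[[0,0,-7,0.01,0.001,0,0.004],[0,0,-14,0.02,0.002,0,0.004],[0,0,-20,0.03,0.003,0,0.004],[0,0,-26.7,0.042,0.003,0,0.004]]]' 15
python3 -m handwheel '[[[0,0,-7,0.009,0.005,0,0.004],[0,0,-14,0.018,0.01,0,0.004],[0,0,-20,0.027,0.016,0,0.004],[0,0,-26.7,0.036,0.0215,0,0.004]]]' 15
python3 -m handwheel '[[[0,0,-7,0.006,0.009,0,0.004],[0,0,-14,0.011,0.018,0,0.004],[0,0,-20,0.017,0.027,0,0.004],[0,0,-26.7,0.0225,0.0355,0,0.004],[0,0,-26.7,0.0225,0.0355,0,0.004]]]' 15
python3 - <<'E'
from plan import *
plan((.4663,-.0019,.03,3.065))
E
```

```text
t: 19.33
tool_pos: [0.4629, -0.2061, 0.1123]
ee_rot: [-3.141, 0.0, 0.254]
contact_force: [-0.1, 0.4, -1.1]
opening: 0.0089
finger_force: 15.0
t: 19.67
tool_pos: [0.4667, -0.1886, 0.1141]
ee_rot: [-3.141, 0.0, 0.729]
contact_force: [1.3, 0.3, 0.0]
opening: 0.0086
finger_force: 15.0
t: 20.0
tool_pos: [0.4707, -0.1703, 0.1161]
ee_rot: [-3.141, -0.0, 1.204]
contact_force: [1.3, 0.1, -0.5]
opening: 0.0085
finger_force: 15.0
t: 20.33
tool_pos: [0.4701, -0.128, 0.1164]
ee_rot: [-3.142, -0.0, 1.669]
contact_force: [0.5, -0.9, -1.1]
opening: 0.0086
finger_force: 15.0
t: 20.67
tool_pos: [0.4693, -0.0861, 0.1164]
ee_rot: [3.141, 0.0, 2.134]
contact_force: [0.0, 0.1, -0.8]
opening: 0.0087
finger_force: 15.0
t: 21.0
tool_pos: [0.4683, -0.044, 0.1164]
ee_rot: [3.142, 0.0, 2.601]
contact_force: [0.1, -0.6, -0.9]
opening: 0.0081
finger_force: 15.0
t: 21.42
tool_pos: [0.4675, -0.0014, 0.1164]
ee_rot: [3.141, 0.0, 3.068]
contact_force: [0.3, -0.2, -1.5]
opening: 0.0085
finger_force: 15.0
1 / 1 az 0.2 xyz 0.0012 -0.0006 0.0864
  -> [ 4.663e-01 -1.900e-03  3.000e-02  3.065e+00] R 0.466 q6 -1.5
```

```bash
python3 -m handwheel '[[[0,0,0.2,0.001,0,0.02,0.004],[0,0,0.2,0.001,0,0.045,0.004],[0,0,0.2,0.001,0,0.065,0.004],[0,0,0.2,0.001,0,0.078,0.004],[0,0,0.2,0.001,0,0.085,0.004]]]' 15
python3 -m handwheel '[[[0,0,0,0,0,0.002,0.004],[0,0,0,0,0,0.003,0.004],[0,0,0,0,0,0.003,0.012],[0,0,0,0,0,0.003,0.018],[0,0,0,0,0,0.003,0.018]]]' 15
python3 -m handwheel '[[[0,0,0,0,0,-0.03,0.018],[0,0,0,0,0,-0.06,0.018],[0,0,0,0,0,-0.085,0.018],[0,0,0,0,0,-0.09,0.018]]]' 15
python3 - <<'E'
from plan import *
# key 8 at (.495,-.359,.51): reach with psi .51+pi=3.65 (q6 = q1+1.57-3.65)
plan((.47,-.14,.12,3.2),(.46,-.22,.12,3.4),(.495,-.3588,.115,3.651),(.495,-.3588,.02,3.651))
E
```

```text
t: 21.83
tool_pos: [0.4659, -0.0028, 0.0298]
ee_rot: [-3.142, -0.002, 3.054]
contact_force: [-0.7, 0.4, -1.6]
opening: 0.0087
finger_force: 15.0
t: 22.25
tool_pos: [0.4671, -0.0025, 0.0291]
ee_rot: [3.142, 0.001, 3.058]
contact_force: [0.6, -0.1, -0.1]
opening: 0.0175
finger_force: 0.0
t: 22.58
tool_pos: [0.4683, -0.0025, 0.1227]
ee_rot: [3.142, 0.006, 3.058]
contact_force: [-0.8, 0.1, 1.0]
opening: 0.0182
finger_force: 0.0
1 / 1 az -8.1 xyz -0.0131 -0.1369 0.0027
  -> [ 0.47 -0.14  0.12  3.2 ] R 0.49 q6 -1.92
1 / 1 az -11.5 xyz 0.0147 -0.0793 -0.0
  -> [ 0.46 -0.22  0.12  3.4 ] R 0.51 q6 -2.28
1 / 1 az -14.4 xyz 0.0016 -0.1431 0.005
  -> [ 0.495  -0.3588  0.115   3.651 ] R 0.611 q6 -2.71
1 / 1 az -0.0 xyz -0.0 0.0 0.095
  -> [ 0.495  -0.3588  0.02    3.651 ] R 0.611 q6 -2.71
```

```bash
python3 - <<'E'
from plan import *
plan((.47,-.2,.12,1.8),(.495,-.3588,.115,.51))
E
```

```text
1 / 3 az 24.0 xyz -0.006 -0.0656 0.0009
2 / 3 az 24.0 xyz -0.0322 -0.0574 0.0009
3 / 3 az 24.0 xyz -0.0528 -0.0393 0.0009
  -> [ 0.47 -0.2   0.12  1.8 ] R 0.511 q6 -0.63
1 / 3 az 24.6 xyz -0.0534 -0.0039 0.0017
2 / 3 az 24.6 xyz -0.0502 0.0187 0.0017
3 / 3 az 24.6 xyz -0.0378 0.0379 0.0017
  -> [ 0.495  -0.3588  0.115   0.51  ] R 0.611 q6 0.43
```

```bash
python3 -m handwheel '[[[0,0,6,-0.002,-0.016,0,0.03],[0,0,12,-0.003,-0.033,0,0.03],[0,0,18,-0.005,-0.05,0,0.03],[0,0,24,-0.006,-0.0656,0,0.03]]]' 15
python3 -m handwheel '[[[0,0,6,-0.008,-0.014,0,0.03],[0,0,12,-0.016,-0.029,0,0.03],[0,0,18,-0.024,-0.043,0,0.03],[0,0,24,-0.032,-0.0574,0,0.03]]]' 15
python3 -m handwheel '[[[0,0,6,-0.013,-0.01,0,0.03],[0,0,12,-0.026,-0.02,0,0.03],[0,0,18,-0.04,-0.03,0,0.03],[0,0,24,-0.053,-0.039,0,0.03]]]' 15
python3 -m handwheel '[[[0,0,6,-0.013,-0.001,0,0.03],[0,0,12,-0.026,-0.002,0,0.03],[0,0,18,-0.04,-0.003,0,0.03],[0,0,24.6,-0.053,-0.004,0,0.03]]]' 15
python3 -m handwheel '[[[0,0,6,-0.013,0.005,0,0.03],[0,0,12,-0.026,0.01,0,0.03],[0,0,18,-0.038,0.014,0,0.03],[0,0,24.6,-0.05,0.0187,0,0.03]]]' 15
python3 -m handwheel '[[[0,0,6,-0.01,0.01,0,0.03],[0,0,12,-0.02,0.02,0,0.03],[0,0,18,-0.03,0.03,0,0.03],[0,0,24.6,-0.038,0.038,0.005,0.03],[0,0,24.6,-0.038,0.038,0.005,0.03]]]' 15
python3 - <<'E'
from m1 import *
from plan import plan
snap('side','s6.png')
snap('top','t6.png',crop=(200,150,300,270),scale=5)
print('side key fit:',fit('side',K['8'],[.495,-.3588,.51],graymask(cv2.imread('pics/raw_s6.png'))))
plan((.495,-.3588,.02,.51))
E
```

```text
t: 22.92
tool_pos: [0.4671, -0.0691, 0.1184]
ee_rot: [3.141, 0.0, 2.634]
contact_force: [0.5, 0.5, 0.0]
opening: 0.0301
finger_force: 0.0
t: 23.25
tool_pos: [0.4674, -0.1348, 0.1183]
ee_rot: [3.142, 0.0, 2.215]
contact_force: [-0.7, -0.6, -0.3]
opening: 0.0302
finger_force: 0.0
t: 23.58
tool_pos: [0.4684, -0.2007, 0.1183]
ee_rot: [3.142, 0.0, 1.796]
contact_force: [-0.6, -0.4, 0.5]
opening: 0.0301
finger_force: 0.0
t: 23.92
tool_pos: [0.4768, -0.2531, 0.1182]
ee_rot: [3.142, 0.0, 1.367]
contact_force: [-0.1, -0.6, -0.4]
opening: 0.0302
finger_force: 0.0
t: 24.25
tool_pos: [0.4852, -0.3056, 0.1181]
ee_rot: [-3.141, 0.0, 0.938]
contact_force: [-0.4, -0.0, 0.1]
opening: 0.0296
finger_force: 0.0
t: 24.67
tool_pos: [0.4933, -0.3594, 0.1123]
ee_rot: [-3.141, 0.0, 0.507]
contact_force: [-0.8, -0.2, -0.3]
opening: 0.0301
finger_force: 0.0
side key fit: (array([ 0.49829168, -0.35912052,  0.52577757]), np.float64(0.2970761882408621))
1 / 1 az 0.4 xyz 0.0009 0.0017 0.0929
  -> [ 0.495  -0.3588  0.02    0.51  ] R 0.611 q6 0.43
```

View pics/t6.png

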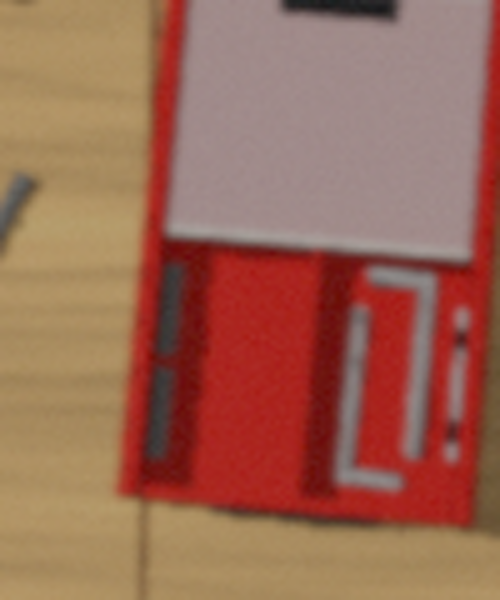

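The two placed keys nest as planned, the 9 mm one with its corner at (345,480). Next, the 8 mm key.

```bash
python3 -m handwheel '[[[0,0,0.3,0.001,0.001,0.03,0.03],[0,0,0.3,0.001,0.001,0.06,0.03],[0,0,0.3,0.001,0.001,0.08,0.03],[0,0,0.3,0.001,0.001,0.088,0.03],[0,0,0.3,0.001,0.001,0.0935,0.03]]]' 15
python3 -m handwheel '[[[0,0,0,0,0,0,0.03],[0,0,0,0,0,0,0.015],[0,0,0,0,0,0,0.006],[0,0,0,0,0,0,0.003],[0,0,0,0,0,0,0.003]]]' 15
python3 -m handwheel '[[[0,0,0,0,0,0,0.003],[0,0,0,0,0,0,0.003],[0,0,0,0,0,-0.02,0.003],[0,0,0,0,0,-0.05,0.003],[0,0,0,0,0,-0.095,0.003]]]' 15
python3 - <<'E'
from plan import *
c,s=np.cos(-.077),np.sin(-.077)
def cw(x,y):return (.576+c*x-s*y,.0157+s*x+c*y)
p=cw(-.069,-.044);print(p)
plan((*p,.115,-.077),(*p,.04,-.077))
E
```

```text
t: 25.18
tool_pos: [0.4949, -0.3577, 0.0192]
ee_rot: [-3.14, 0.0, 0.511]
contact_force: [-0.0, -0.4, 0.5]
opening: 0.03
finger_force: 0.0
t: 25.6
tool_pos: [0.4954, -0.3588, 0.0208]
ee_rot: [3.14, -0.001, 0.508]
contact_force: [-0.2, 0.2, 4.6]
opening: 0.0076
finger_force: 15.0
t: 26.02
tool_pos: [0.4938, -0.3575, 0.11]
ee_rot: [-3.137, 0.002, 0.508]
contact_force: [-0.3, -0.7, -0.6]
opening: 0.0073
finger_force: 15.0
(np.float64(0.503819796371298), np.float64(-0.022861875007825057))
1 / 3 az 11.2 xyz 0.0572 -0.0958 -0.0017
2 / 3 az 11.2 xyz 0.0375 -0.1051 -0.0017
3 / 3 az 11.2 xyz 0.0165 -0.1104 -0.0017
  -> [ 0.5038 -0.0229  0.115  -0.077 ] R 0.504 q6 1.6
1 / 1 az 0.0 xyz 0.0 0.0 0.075
  -> [ 0.5038 -0.0229  0.04   -0.077 ] R 0.504 q6 1.6
```

```bash
python3 -m handwheel '[[[0,0,4,0.019,-0.032,-0.003,0.003],[0,0,8,0.038,-0.064,-0.005,0.003],[0,0,11.2,0.057,-0.096,-0.005,0.003]]]' 15
python3 -m handwheel '[[[0,0,4,0.013,-0.035,0,0.003],[0,0,8,0.025,-0.07,0,0.003],[0,0,11.2,0.0375,-0.105,0,0.003]]]' 15
python3 -m handwheel '[[[0,0,4,0.005,-0.036,0,0.003],[0,0,8,0.01,-0.072,0,0.003],[0,0,11.2,0.0165,-0.108,0,0.003],[0,0,11.2,0.0165,-0.11,0,0.003],[0,0,11.2,0.0165,-0.11,0,0.003]]]' 15
python3 - <<'E'
from plan import *
plan((.5038,-.0229,.036,-.077))
E
```

```text
t: 26.27
tool_pos: [0.498, -0.2459, 0.1174]
ee_rot: [3.14, -0.001, 0.308]
contact_force: [0.5, 1.0, -0.7]
opening: 0.0073
finger_force: 15.0
t: 26.52
tool_pos: [0.5011, -0.1337, 0.1167]
ee_rot: [3.142, -0.0, 0.113]
contact_force: [0.4, 0.9, -0.8]
opening: 0.0078
finger_force: 15.0
t: 26.93
tool_pos: [0.505, -0.0228, 0.1167]
ee_rot: [3.142, -0.0, -0.075]
contact_force: [-0.4, -0.6, -0.4]
opening: 0.0076
finger_force: 15.0
1 / 1 az 0.1 xyz -0.0012 0.0002 0.0807
  -> [ 0.5038 -0.0229  0.036  -0.077 ] R 0.504 q6 1.6
```

```bash
python3 -m handwheel '[[[0,0,0.1,-0.001,0,0.02,0.003],[0,0,0.1,-0.001,0,0.045,0.003],[0,0,0.1,-0.001,0,0.065,0.003],[0,0,0.1,-0.001,0,0.075,0.003],[0,0,0.1,-0.001,0,0.08,0.003]]]' 15
python3 -m handwheel '[[[0,0,0,0,0,0,0.003],[0,0,0,0,0,0,0.003],[0,0,0,0,0,0,0.012],[0,0,0,0,0,0,0.018],[0,0,0,0,0,0,0.018]]]' 15
python3 -m handwheel '[[[0,0,0,0,0,-0.03,0.018],[0,0,0,0,0,-0.06,0.018],[0,0,0,0,0,-0.085,0.018],[0,0,0,0,0,-0.1,0.03]]]' 10
python3 - <<'E'
from m1 import *
from plan import plan
scan('t7.png',[('a1',A,[.6179,.2711,-.027]),('a2',A,[.5823,.2087,-.487]),('a3',A,[.4698,.2344,.23])])
plan((.48,.12,.12,.05),(.4698,.2344,.11,.23),(.4698,.2344,.021,.23))
E
```

```text
t: 27.35
tool_pos: [0.5034, -0.0251, 0.0353]
ee_rot: [-3.142, 0.002, -0.081]
contact_force: [0.1, 0.9, -0.5]
opening: 0.0077
finger_force: 15.0
t: 27.77
tool_pos: [0.5044, -0.0242, 0.0373]
ee_rot: [3.142, -0.001, -0.08]
contact_force: [-0.1, -0.0, 0.5]
opening: 0.0175
finger_force: 0.0
t: 28.1
tool_pos: [0.5048, -0.0242, 0.1398]
ee_rot: [3.141, -0.004, -0.08]
contact_force: [-0.0, -0.0, 0.7]
opening: 0.0216
finger_force: 0.0
a1 [ 0.6178  0.2711 -0.0247] 0.21
a2 [ 0.5815  0.2091 -0.4816] 0.19
a3 [0.4698 0.2343 0.2328] 0.154
1 / 1 az -7.4 xyz -0.0371 -0.1418 0.0216
  -> [0.48 0.12 0.12 0.05] R 0.495 q6 1.77
1 / 1 az -10.3 xyz -0.0045 -0.1148 0.01
  -> [0.4698 0.2344 0.11   0.23  ] R 0.525 q6 1.8
1 / 1 az -0.0 xyz 0.0 0.0 0.089
  -> [0.4698 0.2344 0.021  0.23  ] R 0.525 q6 1.8
```

```bash
python3 -m handwheel '[[[0,0,-3,-0.01,-0.036,0.005,0.035],[0,0,-6,-0.02,-0.072,0.01,0.035],[0,0,-7.4,-0.03,-0.108,0.015,0.035],[0,0,-7.4,-0.037,-0.142,0.02,0.035]]]' 10
python3 -m handwheel '[[[0,0,-5,-0.001,-0.036,0,0.035],[0,0,-10,-0.003,-0.072,0.005,0.035],[0,0,-10.3,-0.0045,-0.1,0.01,0.035],[0,0,-10.3,-0.0045,-0.115,0.01,0.035],[0,0,-10.3,-0.0045,-0.115,0.01,0.035]]]' 10
python3 - <<'E'
from m1 import *
from plan import plan
snap('top','t8.png',crop=(200,150,300,270),scale=5)
plan((.4698,.2343,.022,.232))
E
```

```text
t: 28.48
tool_pos: [0.4776, 0.1219, 0.1163]
ee_rot: [-3.141, -0.0, 0.051]
contact_force: [-0.2, -0.5, -0.2]
opening: 0.0347
finger_force: 0.0
t: 28.9
tool_pos: [0.4676, 0.2374, 0.1061]
ee_rot: [-3.141, 0.0, 0.232]
contact_force: [0.3, -0.2, -1.2]
opening: 0.0348
finger_force: 0.0
1 / 1 az -0.0 xyz 0.0015 0.002 0.0842
  -> [0.4698 0.2343 0.022  0.232 ] R 0.525 q6 1.8
```

View pics/t8.png

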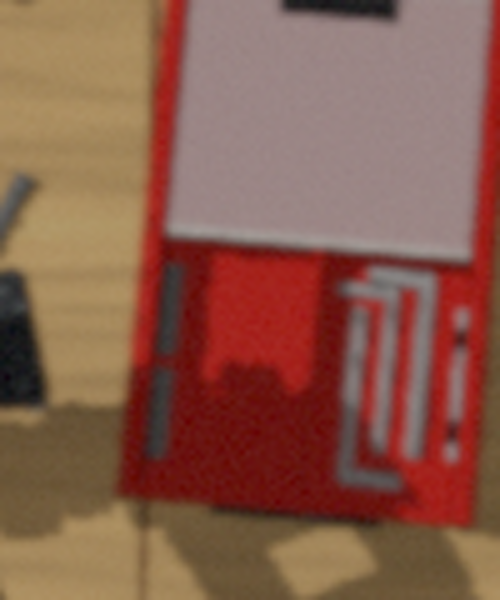

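All three keys are in the right bay. Now anchor 3 at 10 N.

```bash
python3 -m handwheel '[[[0,0,0,0.0015,0.001,0.03,0.035],[0,0,0,0.0015,0.001,0.055,0.035],[0,0,0,0.0015,0.001,0.07,0.035],[0,0,0,0.0015,0.001,0.08,0.035],[0,0,0,0.0015,0.001,0.084,0.035]]]' 10
python3 -m handwheel '[[[0,0,0,0,0,0,0.025],[0,0,0,0,0,0,0.015],[0,0,0,0,0,0,0.009],[0,0,0,0,0,0,0.008],[0,0,0,0,0,0,0.008]]]' 10
python3 -m handwheel '[[[0,0,0,0,0,0,0.008],[0,0,0,0,0,0,0.008],[0,0,0,0,0,-0.02,0.008],[0,0,0,0,0,-0.05,0.008],[0,0,0,0,0,-0.09,0.008]]]' 10
python3 - <<'E'
from plan import *
c,s=np.cos(-.077),np.sin(-.077)
def cw(x,y):return (.576+c*x-s*y,.0157+s*x+c*y)
p=cw(-.122,.027);print(p)
plan((*p,.115,-.077),(*p,.04,-.077))
E
```

```text
t: 29.37
tool_pos: [0.4697, 0.2332, 0.0214]
ee_rot: [3.141, 0.002, 0.228]
contact_force: [0.7, -0.5, -0.6]
opening: 0.035
finger_force: 0.0
t: 29.78
tool_pos: [0.4705, 0.2345, 0.0234]
ee_rot: [-3.141, -0.002, 0.229]
contact_force: [0.5, -1.6, 4.4]
opening: 0.0122
finger_force: 10.0
t: 30.2
tool_pos: [0.4688, 0.2339, 0.1119]
ee_rot: [3.141, 0.004, 0.229]
contact_force: [1.4, -0.7, 0.3]
opening: 0.012
finger_force: 10.0
(np.float64(0.45643843655112765), np.float64(0.05200471795319822))
1 / 2 az 8.8 xyz -0.0267 0.0872 -0.0015
2 / 2 az 8.8 xyz -0.0131 0.0902 -0.0015
  -> [ 0.4564  0.052   0.115  -0.077 ] R 0.459 q6 1.76
1 / 1 az -0.0 xyz 0.0 -0.0 0.075
  -> [ 0.4564  0.052   0.04   -0.077 ] R 0.459 q6 1.76
```

```bash
python3 -m handwheel '[[[0,0,4,-0.01,0.033,-0.002,0.008],[0,0,8.8,-0.02,0.066,-0.003,0.008],[0,0,8.8,-0.0267,0.087,-0.003,0.008]]]' 10
python3 -m handwheel '[[[0,0,4,-0.005,0.033,0,0.008],[0,0,8.8,-0.01,0.066,0,0.008],[0,0,8.8,-0.013,0.09,0,0.008],[0,0,8.8,-0.013,0.09,0,0.008],[0,0,8.8,-0.013,0.09,0,0.008]]]' 10
python3 - <<'E'
from plan import *
plan((.4564,.052,.029,-.077))
E
```

```text
t: 30.45
tool_pos: [0.4636, 0.1418, 0.1164]
ee_rot: [-3.142, -0.002, 0.07]
contact_force: [0.3, -0.1, -0.5]
opening: 0.0117
finger_force: 10.0
t: 30.87
tool_pos: [0.4576, 0.0521, 0.1158]
ee_rot: [-3.141, -0.001, -0.08]
contact_force: [-0.1, 0.7, -0.8]
opening: 0.0119
finger_force: 10.0
1 / 1 az -0.2 xyz -0.0012 0.0002 0.0868
  -> [ 0.4564  0.052   0.029  -0.077 ] R 0.459 q6 1.76
```

```bash
python3 -m handwheel '[[[0,0,-0.2,-0.001,0,0.02,0.008],[0,0,-0.2,-0.001,0,0.045,0.008],[0,0,-0.2,-0.001,0,0.065,0.008],[0,0,-0.2,-0.001,0,0.08,0.008],[0,0,-0.2,-0.001,0,0.085,0.008]]]' 10
python3 -m handwheel '[[[0,0,0,0,0,0.001,0.008],[0,0,0,0,0,0.001,0.008],[0,0,0,0,0,0.001,0.015],[0,0,0,0,0,0.001,0.021],[0,0,0,0,0,0.001,0.021]]]' 10
python3 -m handwheel '[[[0,0,0,0,0,-0.03,0.021],[0,0,0,0,0,-0.06,0.021],[0,0,0,0,0,-0.09,0.021],[0,0,0,0,0,-0.1,0.035]]]' 10
python3 - <<'E'
from m1 import *
from plan import plan
scan('t9.png',[('a1',A,[.6179,.2711,-.027]),('a2',A,[.5823,.2087,-.487])])
plan((.53,.14,.13,-.3),(.5817,.2089,.11,-.483),(.5817,.2089,.022,-.483))
E
```

```text
t: 31.28
tool_pos: [0.4556, 0.0539, 0.0286]
ee_rot: [3.141, 0.003, -0.073]
contact_force: [0.5, -0.2, -1.0]
opening: 0.0117
finger_force: 10.0
t: 31.7
tool_pos: [0.457, 0.053, 0.0303]
ee_rot: [-3.141, -0.001, -0.075]
contact_force: [0.6, 0.2, 0.3]
opening: 0.0208
finger_force: 0.0
t: 32.03
tool_pos: [0.458, 0.053, 0.1338]
ee_rot: [-3.141, -0.006, -0.075]
contact_force: [1.1, 0.7, 0.7]
opening: 0.0247
finger_force: 0.0
a1 [ 0.6179  0.2711 -0.0259] 0.211
a2 [ 0.5815  0.209  -0.4835] 0.199
1 / 1 az 12.9 xyz 0.0651 -0.0921 0.0037
  -> [ 0.53  0.14  0.13 -0.3 ] R 0.548 q6 2.13
1 / 1 az 10.5 xyz 0.029 -0.0811 0.02
  -> [ 0.5817  0.2089  0.11   -0.483 ] R 0.618 q6 2.4
1 / 1 az -0.0 xyz 0.0 -0.0 0.088
  -> [ 0.5817  0.2089  0.022  -0.483 ] R 0.618 q6 2.4
```

```bash
python3 -m handwheel '[[[0,0,5,0.02,-0.03,0,0.035],[0,0,10,0.043,-0.06,0,0.035],[0,0,12.9,0.065,-0.092,0.002,0.035]]]' 10
python3 -m handwheel '[[[0,0,4,0.01,-0.027,0,0.035],[0,0,8,0.02,-0.055,0.01,0.035],[0,0,10.5,0.029,-0.081,0.02,0.035],[0,0,10.5,0.029,-0.081,0.02,0.035],[0,0,10.5,0.029,-0.081,0.02,0.035]]]' 10
python3 - <<'E'
from plan import *
plan((.5815,.2089,.022,-.483))
E
```

```text
t: 32.33
tool_pos: [0.5291, 0.1406, 0.1271]
ee_rot: [-3.141, -0.0, -0.306]
contact_force: [0.6, 0.6, 0.4]
opening: 0.0348
finger_force: 0.0
t: 32.75
tool_pos: [0.5792, 0.2091, 0.1051]
ee_rot: [3.139, 0.002, -0.481]
contact_force: [-0.0, -0.1, 0.6]
opening: 0.0354
finger_force: 0.0
1 / 1 az 0.1 xyz 0.0021 -0.0009 0.0831
  -> [ 0.5815  0.2089  0.022  -0.483 ] R 0.618 q6 2.4
```

```bash
python3 -m handwheel '[[[0,0,0.1,0.002,-0.001,0.03,0.035],[0,0,0.1,0.002,-0.001,0.055,0.035],[0,0,0.1,0.002,-0.001,0.07,0.035],[0,0,0.1,0.002,-0.001,0.08,0.035],[0,0,0.1,0.002,-0.001,0.083,0.035]]]' 10
python3 -m handwheel '[[[0,0,0,0,0,0,0.025],[0,0,0,0,0,0,0.015],[0,0,0,0,0,0,0.009],[0,0,0,0,0,0,0.008],[0,0,0,0,0,0,0.008]]]' 10
python3 -m handwheel '[[[0,0,0,0,0,0,0.008],[0,0,0,0,0,0,0.008],[0,0,0,0,0,-0.02,0.008],[0,0,0,0,0,-0.05,0.008],[0,0,0,0,0,-0.09,0.008]]]' 10
python3 - <<'E'
from plan import *
c,s=np.cos(-.077),np.sin(-.077)
def cw(x,y):return (.576+c*x-s*y,.0157+s*x+c*y)
p=cw(-.050,.027);print(p)
plan((*p,.115,-.077),(*p,.04,-.077))
E
```

```text
t: 33.17
tool_pos: [0.5812, 0.2076, 0.0231]
ee_rot: [3.14, 0.002, -0.485]
contact_force: [-0.7, -0.1, 0.0]
opening: 0.0352
finger_force: 0.0
t: 33.58
tool_pos: [0.5826, 0.2087, 0.0256]
ee_rot: [-3.141, -0.001, -0.485]
contact_force: [-0.3, -0.6, 4.8]
opening: 0.012
finger_force: 10.0
t: 34.0
tool_pos: [0.5809, 0.2082, 0.1135]
ee_rot: [3.139, 0.003, -0.485]
contact_force: [0.8, 0.7, 0.8]
opening: 0.0118
finger_force: 10.0
(np.float64(0.5282250979894106), np.float64(0.04646619472535698))
1 / 2 az -11.7 xyz 0.0144 0.0838 -0.0008
2 / 2 az -11.7 xyz -0.0029 0.085 -0.0008
  -> [ 0.5282  0.0465  0.115  -0.077 ] R 0.53 q6 1.74
1 / 1 az -0.0 xyz 0.0 -0.0 0.075
  -> [ 0.5282  0.0465  0.04   -0.077 ] R 0.53 q6 1.74
```

```bash
python3 -m handwheel '[[[0,0,-6,0.005,0.03,-0.002,0.008],[0,0,-11.7,0.01,0.06,-0.003,0.008],[0,0,-11.7,0.0144,0.084,-0.003,0.008]]]' 10
python3 -m handwheel '[[[0,0,-6,-0.001,0.03,0,0.008],[0,0,-11.7,-0.002,0.06,0,0.008],[0,0,-11.7,-0.003,0.085,0,0.008],[0,0,-11.7,-0.003,0.085,0,0.008],[0,0,-11.7,-0.003,0.085,0,0.008]]]' 10
python3 - <<'E'
from plan import *
plan((.5282,.0465,.031,-.077))
E
```

```text
t: 34.25
tool_pos: [0.5552, 0.1264, 0.1184]
ee_rot: [-3.141, -0.001, -0.274]
contact_force: [1.1, 0.2, -0.9]
opening: 0.0118
finger_force: 10.0
t: 34.67
tool_pos: [0.5293, 0.0459, 0.118]
ee_rot: [-3.141, -0.001, -0.079]
contact_force: [0.4, 0.0, 0.1]
opening: 0.0116
finger_force: 10.0
1 / 1 az -0.1 xyz -0.0011 -0.0005 0.087
  -> [ 0.5282  0.0465  0.031  -0.077 ] R 0.53 q6 1.74
```

```bash
python3 -m handwheel '[[[0,0,0,-0.001,-0.0005,0.02,0.008],[0,0,0,-0.001,-0.0005,0.045,0.008],[0,0,0,-0.001,-0.0005,0.065,0.008],[0,0,0,-0.001,-0.0005,0.08,0.008],[0,0,0,-0.001,-0.0005,0.085,0.008]]]' 10
python3 -m handwheel '[[[0,0,0,0,0,0.001,0.008],[0,0,0,0,0,0.002,0.008],[0,0,0,0,0,0.002,0.015],[0,0,0,0,0,0.002,0.021],[0,0,0,0,0,0.002,0.021]]]' 10
python3 -m handwheel '[[[0,0,0,0,0,-0.03,0.021],[0,0,0,0,0,-0.06,0.021],[0,0,0,0,0,-0.09,0.021],[0,0,0,0,0,-0.1,0.035]]]' 10
python3 - <<'E'
from m1 import *
from plan import plan
scan('t10.png',[('a1',A,[.6179,.2711,-.027])])
plan((.57,.16,.13,-.05),(.6175,.2711,.11,-.026))
E
```

```text
t: 35.08
tool_pos: [0.5275, 0.0482, 0.0304]
ee_rot: [3.141, 0.003, -0.076]
contact_force: [-0.8, 0.3, -0.4]
opening: 0.0117
finger_force: 10.0
t: 35.5
tool_pos: [0.5287, 0.0474, 0.0313]
ee_rot: [-3.141, -0.001, -0.076]
contact_force: [0.5, 0.1, -1.0]
opening: 0.0207
finger_force: 0.0
t: 35.83
tool_pos: [0.5298, 0.0473, 0.1351]
ee_rot: [-3.141, -0.006, -0.076]
contact_force: [0.7, -0.4, 0.8]
opening: 0.0249
finger_force: 0.0
a1 [ 0.6178  0.271  -0.0263] 0.207
1 / 1 az -1.5 xyz 0.0312 -0.1154 0.0051
  -> [ 0.57  0.16  0.13 -0.05] R 0.592 q6 1.89
1 / 1 az -1.4 xyz 0.0419 -0.1133 0.02
  -> [ 0.6175  0.2711  0.11   -0.026 ] R 0.674 q6 2.01
```

```bash
python3 -m handwheel '[[[0,0,-1.5,0.01,-0.036,0,0.035],[0,0,-1.5,0.02,-0.072,0,0.035],[0,0,-1.5,0.031,-0.115,0.003,0.035],[0,0,-1.5,0.031,-0.115,0.003,0.035]]]' 10
python3 -m handwheel '[[[0,0,-1.4,0.014,-0.036,0,0.035],[0,0,-1.4,0.028,-0.072,0.01,0.035],[0,0,-1.4,0.042,-0.113,0.02,0.035],[0,0,-1.4,0.042,-0.113,0.02,0.035],[0,0,-1.4,0.042,-0.113,0.02,0.035]]]' 10
python3 - <<'E'
from m1 import *
from plan import *
snap('top','t11.png',crop=(150,150,290,270),scale=5)
plan((.6177,.271,.022,-.026))
E
```

```text
t: 36.22
tool_pos: [0.5684, 0.1644, 0.1259]
ee_rot: [-3.141, 0.001, -0.047]
contact_force: [0.3, -0.1, -1.1]
opening: 0.035
finger_force: 0.0
t: 36.63
tool_pos: [0.6148, 0.2716, 0.1045]
ee_rot: [3.14, 0.003, -0.024]
contact_force: [0.4, -0.1, -0.2]
opening: 0.0347
finger_force: 0.0
1 / 1 az 0.1 xyz 0.0027 -0.0008 0.0837
  -> [ 0.6177  0.271   0.022  -0.026 ] R 0.675 q6 2.01
```

View pics/t11.png

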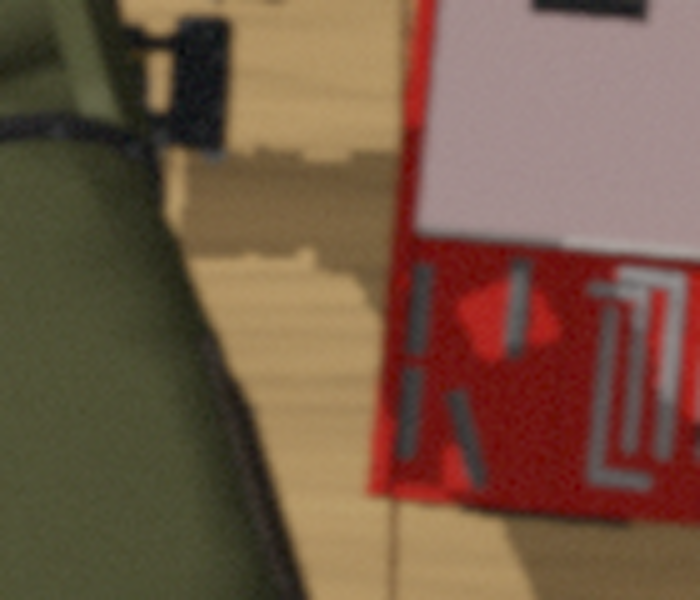

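Anchor 3 has been nudged and now lies turned, centre about (467,440), but it is still inside the left bay. Anchor 2 is at (518,310). The last anchor will go at case x -0.048, y 0.055.

```bash
python3 -m handwheel '[[[0,0,0.1,0.0027,-0.001,0.03,0.035],[0,0,0.1,0.0027,-0.001,0.055,0.035],[0,0,0.1,0.0027,-0.001,0.07,0.035],[0,0,0.1,0.0027,-0.001,0.08,0.035],[0,0,0.1,0.0027,-0.001,0.0845,0.035]]]' 10
python3 -m handwheel '[[[0,0,0,0,0,0,0.025],[0,0,0,0,0,0,0.015],[0,0,0,0,0,0,0.009],[0,0,0,0,0,0,0.008],[0,0,0,0,0,0,0.008]]]' 10
python3 -m handwheel '[[[0,0,0,0,0,0,0.008],[0,0,0,0,0,0,0.008],[0,0,0,0,0,-0.02,0.008],[0,0,0,0,0,-0.05,0.008],[0,0,0,0,0,-0.09,0.008]]]' 10
python3 - <<'E'
from plan import *
c,s=np.cos(-.077),np.sin(-.077)
def cw(x,y):return (.576+c*x-s*y,.0157+s*x+c*y)
p=cw(-.048,.055);print(p)
plan((*p,.115,-.077),(*p,.04,-.077))
E
```

```text
t: 37.1
tool_pos: [0.6181, 0.2703, 0.0221]
ee_rot: [3.141, 0.001, -0.028]
contact_force: [0.2, 0.5, 0.0]
opening: 0.0353
finger_force: 0.0
t: 37.52
tool_pos: [0.6189, 0.2714, 0.0242]
ee_rot: [-3.141, -0.002, -0.027]
contact_force: [-0.5, -0.2, 5.1]
opening: 0.0119
finger_force: 10.0
t: 37.93
tool_pos: [0.6171, 0.2708, 0.1117]
ee_rot: [3.14, 0.004, -0.028]
contact_force: [0.4, 0.9, 0.3]
opening: 0.0119
finger_force: 10.0
(np.float64(0.5323730420624123), np.float64(0.07422938186169366))
1 / 2 az 1.4 xyz -0.0397 0.0994 -0.0017
2 / 2 az 1.4 xyz -0.0372 0.1004 -0.0017
  -> [ 0.5324  0.0742  0.115  -0.077 ] R 0.538 q6 1.79
1 / 1 az -0.0 xyz -0.0 -0.0 0.075
  -> [ 0.5324  0.0742  0.04   -0.077 ] R 0.538 q6 1.79
```

```bash
python3 -m handwheel '[[[0,0,1.4,-0.014,0.036,-0.002,0.008],[0,0,1.4,-0.028,0.07,-0.003,0.008],[0,0,1.4,-0.0397,0.0994,-0.003,0.008],[0,0,1.4,-0.0397,0.0994,-0.003,0.008]]]' 10
python3 -m handwheel '[[[0,0,1.4,-0.013,0.036,0,0.008],[0,0,1.4,-0.026,0.07,0,0.008],[0,0,1.4,-0.0372,0.1004,0,0.008],[0,0,1.4,-0.0372,0.1004,0,0.008],[0,0,1.4,-0.0372,0.1004,0,0.008]]]' 10
python3 - <<'E'
from plan import *
plan((.5324,.0742,.036,-.077))
E
```

```text
t: 38.27
tool_pos: [0.5745, 0.169, 0.1165]
ee_rot: [3.141, 0.0, -0.055]
contact_force: [0.1, -0.9, 0.3]
opening: 0.0117
finger_force: 10.0
t: 38.68
tool_pos: [0.5337, 0.0739, 0.1166]
ee_rot: [-3.141, -0.001, -0.078]
contact_force: [0.5, 0.3, 1.2]
opening: 0.012
finger_force: 10.0
1 / 1 az -0.1 xyz -0.0013 -0.0002 0.0806
  -> [ 0.5324  0.0742  0.036  -0.077 ] R 0.538 q6 1.79
```

```bash
python3 -m handwheel '[[[0,0,0,-0.001,0,0.02,0.008],[0,0,0,-0.001,0,0.045,0.008],[0,0,0,-0.001,0,0.065,0.008],[0,0,0,-0.001,0,0.075,0.008],[0,0,0,-0.001,0,0.08,0.008]]]' 10
python3 -m handwheel '[[[0,0,0,0,0,0,0.008],[0,0,0,0,0,0.001,0.008],[0,0,0,0,0,0.001,0.015],[0,0,0,0,0,0.001,0.021],[0,0,0,0,0,0.001,0.021]]]' 10
python3 -m handwheel '[[[0,0,0,0,0,-0.03,0.021],[0,0,0,0,0,-0.06,0.021],[0,0,0,0,0,-0.09,0.021],[0,0,0,0,0,-0.1,0.035],[0,0,0,0,0,-0.1,0.035]]]' 8
python3 - <<'E'
from plan import *
# rib now at case x ~.126 -> (.7015,.006)
plan((.66,.03,.13,.9),(.7015,.006,.13,1.494),(.7015,.006,.075,1.494))
E
```

```text
t: 39.1
tool_pos: [0.5324, 0.0756, 0.0346]
ee_rot: [3.141, 0.002, -0.075]
contact_force: [-0.0, 0.5, -0.1]
opening: 0.0118
finger_force: 10.0
t: 39.52
tool_pos: [0.533, 0.0748, 0.0358]
ee_rot: [-3.141, -0.001, -0.076]
contact_force: [-0.4, -0.8, -0.0]
opening: 0.0203
finger_force: 0.0
t: 39.93
tool_pos: [0.5338, 0.0748, 0.1379]
ee_rot: [-3.141, -0.005, -0.076]
contact_force: [-0.1, -0.5, -0.7]
opening: 0.0312
finger_force: 0.0
1 / 2 az -28.0 xyz 0.0646 0.0175 0.0039
2 / 2 az -28.0 xyz 0.0489 0.0458 0.0039
  -> [0.66 0.03 0.13 0.9 ] R 0.661 q6 0.72
1 / 2 az -17.0 xyz 0.0035 0.0237 -0.0
2 / 2 az -17.0 xyz -0.0036 0.0237 -0.0
  -> [0.7015 0.006  0.13   1.494 ] R 0.702 q6 0.09
1 / 1 az -0.0 xyz 0.0 -0.0 0.055
  -> [0.7015 0.006  0.075  1.494 ] R 0.702 q6 0.09
```

```bash
python3 -m handwheel '[[[0,0,-7,0.016,0.004,0,0.045],[0,0,-14,0.032,0.009,0,0.045],[0,0,-21,0.048,0.013,0,0.045],[0,0,-28,0.065,0.0175,0,0.045]]]' 8
python3 -m handwheel '[[[0,0,-7,0.012,0.011,0,0.045],[0,0,-14,0.024,0.023,0,0.045],[0,0,-21,0.036,0.034,0,0.045],[0,0,-28,0.049,0.046,0.004,0.045]]]' 8
python3 -m handwheel '[[[0,0,-6,0.001,0.008,0,0.045],[0,0,-12,0.002,0.016,0,0.045],[0,0,-17,0.0035,0.0237,0,0.045]]]' 8
python3 -m handwheel '[[[0,0,-6,-0.001,0.008,0,0.045],[0,0,-12,-0.002,0.016,0,0.045],[0,0,-17,-0.0036,0.0237,0,0.045],[0,0,-17,-0.0036,0.0237,0,0.045],[0,0,-17,-0.0036,0.0237,0,0.045]]]' 8
python3 - <<'E'
from m1 import *
from plan import *
snap('top','t12.png',crop=(150,150,290,270),scale=5)
snap('side','s12.png',crop=(205,130,385,260),scale=4.3)
a=cv2.imread('pics/s12.png');b=cv2.imread('pics/t12.png')
cv2.imwrite('pics/d12.png',np.hstack([cv2.resize(a,(440,318)),cv2.resize(b,(360,318))]))
plan((.7015,.006,.076,1.494))
E
```

```text
t: 40.27
tool_pos: [0.5961, 0.0521, 0.1332]
ee_rot: [-3.141, 0.002, 0.418]
contact_force: [-0.0, 0.5, 0.7]
opening: 0.0448
finger_force: 0.0
t: 40.6
tool_pos: [0.6598, 0.0295, 0.1296]
ee_rot: [-3.141, 0.001, 0.907]
contact_force: [-0.4, 0.0, -0.2]
opening: 0.0453
finger_force: 0.0
t: 40.85
tool_pos: [0.6799, 0.0175, 0.1285]
ee_rot: [-3.139, 0.001, 1.203]
contact_force: [0.4, -0.1, -0.9]
opening: 0.045
finger_force: 0.0
t: 41.27
tool_pos: [0.7004, 0.0057, 0.1291]
ee_rot: [-3.139, 0.0, 1.491]
contact_force: [-0.9, -0.1, -0.2]
opening: 0.0452
finger_force: 0.0
1 / 1 az -0.1 xyz -0.0 0.0012 0.054
  -> [0.7015 0.006  0.076  1.494 ] R 0.702 q6 0.09
```

View pics/d12.png

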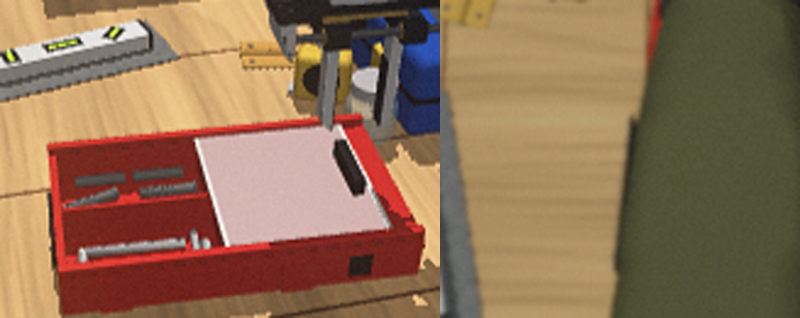

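All six parts are in their bays, with the anchors at about (92,197) and (168,188) and the keys at lower left. The rib at (348,167) sits under the open fingers. Gripping it at 8 N.

```bash
python3 -m handwheel '[[[0,0,0,0,0.001,0.02,0.045],[0,0,0,0,0.001,0.035,0.045],[0,0,0,0,0.001,0.045,0.045],[0,0,0,0,0.001,0.052,0.045],[0,0,0,0,0.001,0.052,0.045]]]' 8
python3 -m handwheel '[[[0,0,0,0,0,0,0.03],[0,0,0,0,0,0,0.02],[0,0,0,0,0,0,0.01],[0,0,0,0,0,0,0.008],[0,0,0,0,0,0,0.008]]]' 8
python3 -m handwheel '[[[0,0,0,0,0,0,0.008],[0,0,0,0,0,0,0.008],[0,0,0,0,0,0,0.008]]]' 8
```

```text
t: 41.78
tool_pos: [0.7012, 0.006, 0.0775]
ee_rot: [-3.139, 0.0, 1.494]
contact_force: [-0.4, -0.5, 0.3]
opening: 0.0448
finger_force: 0.0
t: 42.2
tool_pos: [0.702, 0.0058, 0.0795]
ee_rot: [3.141, -0.0, 1.494]
contact_force: [-0.5, -0.3, -0.3]
opening: 0.0151
finger_force: 0.0
t: 42.45
tool_pos: [0.702, 0.0057, 0.0794]
ee_rot: [3.141, -0.0, 1.494]
contact_force: [-0.1, -0.3, 3.3]
opening: 0.012
finger_force: 8.0
```

```bash
python3 -m handwheel '[[[0,0,0,0,-0.008,0,0.008],[0,0,0,0,-0.018,0,0.008],[0,0,0,0,-0.03,0,0.008],[0,0,0,0,-0.042,0,0.008],[0,0,0,0,-0.05,0,0.008]]]' 8
python3 -m handwheel '[[[0,0,0,0,-0.01,0,0.008],[0,0,0,0,-0.022,0,0.008],[0,0,0,0,-0.035,0,0.008],[0,0,0,0,-0.048,0,0.008],[0,0,0,0,-0.06,0,0.008]]]' 8
python3 -m handwheel '[[[0,0,0,0,-0.01,0,0.008],[0,0,0,0,-0.018,0,0.008],[0,0,0,0,-0.025,0,0.008],[0,0,0,0,-0.03,0,0.008],[0,0,0,0,-0.032,0,0.008]]]' 8
python3 -m handwheel '[[[0,0,0,0,-0.001,0,0.008],[0,0,0,0,-0.002,0,0.008],[0,0,0,0,-0.003,0,0.008],[0,0,0,0,-0.004,0,0.008],[0,0,0,0,-0.004,0,0.008]]]' 8
```

```text
t: 42.87
tool_pos: [0.6516, 0.0097, 0.0794]
ee_rot: [3.141, -0.0, 1.494]
contact_force: [2.0, -0.1, 0.7]
opening: 0.0117
finger_force: 8.0
t: 43.28
tool_pos: [0.5919, 0.0143, 0.0794]
ee_rot: [3.14, -0.0, 1.494]
contact_force: [2.4, 1.5, 1.2]
opening: 0.0117
finger_force: 8.0
t: 43.7
tool_pos: [0.5601, 0.0168, 0.0793]
ee_rot: [3.141, -0.0, 1.494]
contact_force: [1.2, 3.5, 1.9]
opening: 0.012
finger_force: 8.0
t: 44.12
tool_pos: [0.5566, 0.0171, 0.0793]
ee_rot: [3.141, -0.0, 1.494]
contact_force: [0.1, 3.3, 5.9]
opening: 0.0122
finger_force: 8.0
```

```bash
python3 -m handwheel '[[[0,0,0,0,-0.001,0,0.008],[0,0,0,0,-0.002,0,0.008],[0,0,0,0,-0.002,0,0.008]]]' 8
python3 -m handwheel '[[[0,0,0,0,-0.001,0,0.008],[0,0,0,0,-0.0015,0,0.008],[0,0,0,0,-0.0015,0,0.008]]]' 8
```

```text
t: 44.37
tool_pos: [0.5546, 0.0172, 0.0793]
ee_rot: [3.141, -0.0, 1.494]
contact_force: [0.3, 4.1, 6.1]
opening: 0.0116
finger_force: 8.0
t: 44.62
tool_pos: [0.5532, 0.0173, 0.0793]
ee_rot: [3.141, -0.0, 1.494]
contact_force: [0.8, 4.4, 6.7]
opening: 0.0121
finger_force: 8.0
```

```bash
python3 -m handwheel '[[[0,0,0,0,-0.001,0,0.008],[0,0,0,0,-0.0015,0,0.008],[0,0,0,0,-0.0015,0,0.008]]]' 8
python3 -m handwheel '[[[0,0,0,0,-0.001,0,0.008],[0,0,0,0,-0.001,0,0.008],[0,0,0,0,-0.001,0,0.008]]]' 8
```

```text
t: 44.87
tool_pos: [0.5517, 0.0175, 0.0793]
ee_rot: [3.141, -0.0, 1.494]
contact_force: [-0.2, 4.2, 6.0]
opening: 0.012
finger_force: 8.0
t: 45.12
tool_pos: [0.5507, 0.0175, 0.0793]
ee_rot: [3.141, -0.0, 1.494]
contact_force: [0.9, 4.4, 5.6]
opening: 0.0115
finger_force: 8.0
```

```bash
python3 -m handwheel '[[[0,0,0,0,-0.0005,0,0.008],[0,0,0,0,-0.001,0,0.008],[0,0,0,0,-0.001,0,0.008]]]' 8
python3 -m handwheel '[[[0,0,0,0,-0.0005,0,0.008],[0,0,0,0,-0.001,0,0.008],[0,0,0,0,-0.001,0,0.008]]]' 8
```

```text
t: 45.37
tool_pos: [0.5504, 0.0176, 0.0793]
ee_rot: [3.139, -0.0, 1.494]
contact_force: [7.0, 4.7, 3.0]
opening: 0.0119
finger_force: 8.0
t: 45.62
tool_pos: [0.5503, 0.0175, 0.0793]
ee_rot: [3.137, -0.0, 1.494]
contact_force: [13.5, 3.1, -2.4]
opening: 0.012
finger_force: 8.0
```

The door has met its stop: 13 N with no further motion, after 0.152 m of travel. Release, lift clear and take a last look.

```bash
python3 -m handwheel '[[[0,0,0,0,0.0007,0,0.02],[0,0,0,0,0.0007,0,0.03],[0,0,0,0,0.0007,0,0.045],[0,0,0,0,0.0007,0,0.045]]]' 8
python3 -m handwheel '[[[0,0,0,0,0,-0.02,0.045],[0,0,0,0,0,-0.05,0.045],[0,0,0,0,0,-0.08,0.045],[0,0,0,0,0,-0.1,0.045],[0,0,0,0,0,-0.1,0.045]]]' 8
python3 -m handwheel '[[[0,0,0,-0.035,0,0,0.045],[0,0,0,-0.07,0,0,0.045],[0,0,0,-0.1,0,0,0.045],[0,0,0,-0.13,0,0,0.045],[0,0,0,-0.16,0,0,0.045]]]' 8
python3 -m handwheel '[[[0,0,0,-0.03,-0.02,0,0.045],[0,0,0,-0.06,-0.04,0,0.045],[0,0,0,-0.08,-0.06,0,0.045],[0,0,0,-0.1,-0.08,0,0.045],[0,0,0,-0.1,-0.08,0,0.045]]]' 8
python3 - <<'E'
from h import *
snap('top','t13.png');snap('side','s13.png')
a=cv2.imread('pics/t13.png');b=cv2.imread('pics/s13.png')[110:300,150:420]
cv2.imwrite('pics/d13.png',np.hstack([cv2.resize(a[90:280,100:310],(400,362)),cv2.resize(b,(400,362))]))
E
```

```text
t: 45.95
tool_pos: [0.5487, 0.0173, 0.0786]
ee_rot: [-3.14, 0.0, 1.494]
contact_force: [-0.7, -0.1, -0.8]
opening: 0.0349
finger_force: 0.0
t: 46.37
tool_pos: [0.5504, 0.0173, 0.1833]
ee_rot: [3.136, -0.0, 1.494]
contact_force: [-0.1, 0.8, 0.9]
opening: 0.0451
finger_force: 0.0
t: 46.78
tool_pos: [0.5361, -0.1435, 0.1782]
ee_rot: [-3.14, -0.0, 1.494]
contact_force: [0.3, 0.9, -0.2]
opening: 0.0449
finger_force: 0.0
t: 47.2
tool_pos: [0.4464, -0.238, 0.1782]
ee_rot: [-3.14, -0.0, 1.491]
contact_force: [0.1, -0.4, -0.3]
opening: 0.0448
finger_force: 0.0
```

View pics/d13.png

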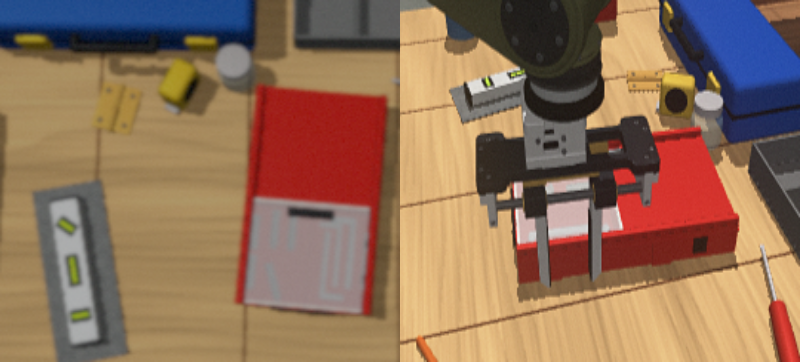

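The door is shut with the parts visible under it, the level is on the pad, the bystanders are where they were and the arm is clear.

```bash
python3 -c "
from bench import robot
print(robot.finish_job())"
```

```text
the job is handed in; nothing more can be done
None
```

I handed the job in at about 47 s: the level lies flat and lengthwise on the pad, all three loose keys are in the right compartment and all three anchors in the left, and the door is shut against its stop; gripping the door and anchors took 8–10 N, and the hand-in returned no verdict.

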